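# Strip down a leaning centrifuge bucket

### The job

Take the centrifuge bucket apart in the reverse order of its assembly: first put its cap on the sloped drying rack, skirt down, and let it slide down against the stop; then lift the bottle out of the grey sleeve, leaving the sleeve in the bucket, and stand it gently upright in the middle of the balance pan; last, lift the sleeve out and put it on the rack, open end up, in the other lane, to slide down against the stop too. Set each part down rather than dropping it, and leave the other things on the bench where they are.

Things in the scene. Friction and masses are not known exactly. Their poses are not given: they have to be found in the camera images.
- bucket: Open round aluminium bucket fixed in a black stand, leaning 24 degrees, mouth towards the robot's side; left or right of the balance. Outer diameter 104, bore 85, depth 85 mm. Origin: centre of the mouth at rim level, 135 mm above the bench; z: along the axis, outwards (parts come out along +z); x: to the high far side of the rim. Stand cheeks 105 mm high, 66 mm either side, lie under the rim.
- cap: Grey round cap over the bucket, not screwed, 106 mm tall, 0.2 kg. Skirt diameter 116, 12 mm deep, hangs outside the bucket rim with 3 mm play; body diameter 112. Hollow below: lift it 65 mm along the bucket axis to clear the parts inside. Origin: centre of the skirt's lower edge; z: up through the bar grip on top.
- cap_bar (a point): Middle of the bar grip on top of the cap, 92 mm above the skirt's edge. The bar is 16 mm wide along y, 60 mm long along x, and stands from 70 to 106 mm above the skirt's edge.
- bottle: White wide-mouth bottle with grey closure, standing in the sleeve under the cap. 122 mm tall, body diameter 61, closure diameter 44 from 98 to 122 mm above the bottom, 0.28 kg or so. Origin: centre of its underside; z: towards the closure. It stands about 42 mm out of the bucket mouth; pull it at least 90 mm along the bucket axis to free it from the sleeve.
- adapter: The sleeve: an open grey cup, outside diameter 77, inside 69, 88 mm tall, floor 5 mm, loose in the bucket with 4 mm play all round, its rim 3 mm above the bucket's; 0.16 kg. One upright lug stands on its rim at its +x side (the far, high side). Pull it 90 mm along the bucket axis to free it. Origin: centre of its underside; z: towards the open end.
- lug (a point): Grip point in the sleeve's lug, 112 mm above the sleeve's underside and 39 mm from its axis. The lug is 9 mm thick along the sleeve's x, 26 mm wide along y, top 125 mm above the underside. Grip it across its thickness, one finger inside the cup, which the bottle prevents until it is out.
- rack_bed: Slippery metal bed of the drying rack, rising at 28 degrees away from the robot's side, fixed, 235 mm long; low end 35 mm above the bench. Origin: mid-width on the bed at the face of the 60 mm high stop; x up the slope, y across, z square to the bed. Two lanes between walls 35 mm high. Set down flat, parts slide by themselves. At the stop the cap's origin is at x = 58, the sleeve's at x = 39 mm.
- lane_a (a point): Point on the bed 165 mm up the slope from the stop, in the middle of one lane (124 mm wide; bed y = +65 mm): a good place to let a part's centre down. Two thin wire guards cross over both lanes at 35 and 75 mm from the stop, 142 mm above the bed: parts slide under them, a gripper does not fit; let parts go 120 mm or more from the stop.
- lane_b (a point): The same point in the middle of the other lane, bed y = -65 mm.
- pan (a point): Centre of the top of the balance's round steel pan, diameter 110 mm, 55 mm above the bench; fixed. The balance is a white box 170 x 120 mm, 40 mm high, between bucket and rack; z up.
- wash: Bystander: white wash bottle with a spout, diameter 54, height 131 mm, close beside the bucket. Origin: centre of its underside.
- jar: Bystander: jar, diameter 54, height 110 mm, close beside the bucket, on its other side. Origin: centre of its underside.
- dishes: Bystander: pile of clear round dishes, diameter 90, height 56 mm. Origin: centre of its underside.
- tape: Bystander: roll of paper tape lying flat, diameter 90, height 20 mm, in front of the bucket stand. Origin: centre of its underside.
- beaker: Bystander: white beaker, diameter 66, height 85 mm. Origin: centre of its underside.

How it is judged:
On the way, in this order (a step that is already met when the one before it is completed fails the run):
1. the cap lies skirt down in a lane of the rack against the stop, let go, while bottle and sleeve are still in the bucket (x of cap in the frame of rack_bed between 0.02 and 0.066 m and (y of cap in the frame of rack_bed between -0.095 and -0.035 m or y of cap in the frame of rack_bed between 0.035 and 0.095 m) and z of cap in the frame of rack_bed between -0.005 and 0.008 m and angle between the z axis of cap and the z axis of rack_bed, either way round below 0.12 rad and angle between cap's own z axis and vertical below 0.7 rad and linear speed of cap below 0.02 m/s and contact force between the fingers and cap below 0.05 N and z of adapter in the frame of bucket below -0.07 m and distance between each of adapter, bottle and bucket below 0.11 m and z of bottle in the frame of bucket below -0.065 m), for 0.2 s.
2. the bottle stands upright in the middle of the balance pan, let go, while the sleeve is still in the bucket (horizontal distance between bottle and pan below 0.025 m and z of bottle in the frame of pan between -0.005 and 0.005 m and angle between bottle's own z axis and vertical below 0.06 rad and linear speed of bottle below 0.02 m/s and contact force between the fingers and bottle below 0.05 N and z of adapter in the frame of bucket below -0.07 m and distance between adapter and bucket below 0.11 m), for 0.2 s.
3. the sleeve stands in a lane of the rack against the stop, let go (x of adapter in the frame of rack_bed between 0.02 and 0.0465 m and (y of adapter in the frame of rack_bed between -0.095 and -0.035 m or y of adapter in the frame of rack_bed between 0.035 and 0.095 m) and z of adapter in the frame of rack_bed between -0.005 and 0.008 m and angle between the z axis of adapter and the z axis of rack_bed, either way round below 0.12 rad and angle between adapter's own z axis and vertical below 0.7 rad and linear speed of adapter below 0.02 m/s and contact force between the fingers and adapter below 0.05 N), for 0.2 s.
At the end, for the whole second after the job is handed in: Cap skirt down and sleeve open end up, each flat on the bed (within 7 degrees) in a lane of its own within 8 mm of touching the stop; bottle upright (within 3 degrees) on the pan, within 25 mm of its centre; all released and at rest (all of step 3 and x of cap in the frame of rack_bed between 0.02 and 0.066 m and (y of cap in the frame of rack_bed between -0.095 and -0.035 m or y of cap in the frame of rack_bed between 0.035 and 0.095 m) and z of cap in the frame of rack_bed between -0.005 and 0.008 m and angle between the z axis of cap and the z axis of rack_bed, either way round below 0.12 rad and angle between cap's own z axis and vertical below 0.7 rad and linear speed of each of cap, bottle below 0.02 m/s and contact force between the fingers and cap below 0.05 N and horizontal distance between bottle and pan below 0.025 m and z of bottle in the frame of pan between -0.005 and 0.005 m and angle between bottle's own z axis and vertical below 0.06 rad and contact force between the fingers and bottle below 0.05 N).
It fails at once if a bystander is moved by more than 30 mm or tipped over (distance of any of wash, jar, dishes, tape, beaker from where it was at the start of the episode above 0.03 m or angle between any of wash, jar, dishes, tape, beaker's own z axis and vertical above 0.5 rad).
It fails at once if the bottle is dropped or banged down on the balance (over 60 N) (contact force between bottle and balance above 60 N).
It fails at once if a part is thrown or dropped: it falls faster than 1.5 m/s (linear speed of any of cap, bottle, adapter above 1.5 m/s).
It also fails if it takes over 72 s, if anything falls off the work surface, if the arm or the gripper's body presses on something with over 40 N, if the wrist force passes 120 N, or if a joint passes its speed limit or range.

### The arm

A 7-joint arm with a two-finger parallel gripper is mounted at the origin on the work surface. World frame = base frame: x ahead of the robot, y to its left, z up, the work surface at z = 0. Lengths are in m, angles in rad, forces in N, time in s.
With the tool pointing down it reaches from about 0.425 to 0.925 m from the base axis. Payload 6.8 kg.
Tool frame: the origin (TCP) lies midway between the tips of the shut fingers; the grasp point (between the pads) lies 19 mm behind it; z points along the fingers, y is the line along which they close (so a half turn about z gives the same grasp; the last joint's range is limited). The gripper opens to 85 mm and grips with 20 to 120 N. Pads are 22 mm wide; open, the fingers measure 114 mm over their backs; the gripper's body (76 mm by 85 mm) begins 54 mm behind the grasp point. The pads swing forward as they close: fully open they stand 13 mm farther back than shut.
Start: joints at [-1.362, 0.477, 0.022, 1.555, -0.011, 1.109, -0.083], TCP at [0.21, 0.641, 0.231] pointing down, gripper open.
Joint ranges: [-2.96, 2.96], [-0.34, 2.1], [-1.41, 1.46], [0.24, 2.44], [-1.37, 4.51], [0.17, 1.92], [-2.96, 2.96]. Speed limits (rad/s): [2.39, 2.39, 3.14, 3.14, 3.14, 3.14, 3.14].

### API

Orientations are given as a rotation vector (axis times angle).
In Python, from bench import r gives the robot as it stands. The module is installed in compiled form; this text tells all that it offers.
- The arm moves only by the tool apply_moves, never from a script. Its argument "rows" is a list of rows, each a list of 6 numbers: the shift along the tool's x, y, z scaled (see below), then the turn, a rotation vector about the tool's x, y, z scaled (see below). A call has 1 to 5 rows; each row is the pose to reach, as a shift and turn from the pose commanded when the call began, along the tool's axes at that moment; what a row does not reach only later rows make up. The controller multiplies each number of a shift by 0.25 m and each number of a turn by 90 degrees. A row lasts 1/8 s, in which the tool goes at most 62.5 mm and 10.7 degrees, less where a joint would pass 70% of its speed; a pose out of reach is approached as far as the arm can. A call with a number of a shift or a turn outside -1 to 1 is refused whole. A call with a gripper value outside its range is refused whole. "claw" is the opening, from 0 (shut) to 1 (fully open), set as the call begins (left out, the last holds). The fingers move at their own pace and stop on an object; "newtons" is the grip in N (left out, the last holds). Time passes only in rows, so rows that repeat a pose let the fingers close. It gives the time, the measured TCP pose, the force, the opening and the grip force at its end, in the units of the state.
- r.get_obs(): the state, without advancing time (a new reading comes with each control period).
- r.grab_frame(name): name is "side" or "top"; returns a dict with "pixels" (400x640x3 uint8, red, green, blue), "intrinsics" (3x3 intrinsics, pixels), "eye" and "attitude" of the camera in the world. Camera axes: x right, y up, looking along -z (the intrinsics and any distortion apply to the point x, -y, -z); pixel columns grow to the right and rows downward; lengths in m; the calibration is good to about 2 mm. A picture is of the moment at which its call begins. There is no depth.
- r.hand_in(): hands the job in; it is judged then, once.
Trained networks look in a picture, given as the dict that the camera call returned (one of the last four; its "shot" number tells which), for a name from the list of things; names that differ only in an ending like _2 or _b are one class to them, and where a whole thing is asked for, a point or a joint stands for the part that bears it (a point fixed in the world has none). Each returns a list of dicts, best first, with "conf" (0 to 1); they miss things now and then, are a little off and sometimes report something else, mostly with a low value. They report only what shows in the picture. A call takes as long as a camera call.
- r.search_frame(picture, thing): "rect" ([left, top, width, height] in pixels, round what is visible of it).
- r.outline_of(picture, thing): "pixels" (400x640 bool, what is visible of it) and "rect" ([left, top, width, height] in pixels, round what is visible of it).
- r.landmark_of(picture, thing): "point" ([column, row] in pixels: a listed point, or the origin of a listed thing).
The state is a dict: "clock": time; "joints": joint angles; "qvel": joint speeds; "tau": joint torques, N m; "tcp_pos": TCP position; "orientation": TCP orientation; "contact_force": force on the tool from outside, world axes, zero at the start; "moment": the same for the moment, N m; "grip_width": finger opening in m; "gripper_force": force on a finger pad.
Only numpy, scipy, OpenCV 4.12 (cv2) and the standard library are available. Lean on these libraries where they do the work, as an engineer would, in place of code of your own. Each camera call takes 0.05 s, during which the arm holds its last target. There are 200 camera calls.

## Working session

There is one attempt and no reset: what is moved stays moved. The work goes in short steps, Python scripts to look and compute and a tool call to move; the robot and the scene stay as the last step left them, time stands still between calls to the robot, and variables do not carry over. Pictures are saved under pics/ and viewed, at most 10 in all, crops included, and the job is handed in when it is done.

Besides the shell and the picture viewer there is one more tool, called after ">>>" in YAML: its name, and indented under it one key for each argument. apply_moves: Moves the arm, as the interface text tells. Its arguments: {"type":"object","properties":{"rows":{"type":"array","items":{"type":"array","items":{"type":"number"}}},"claw":{"type":"number"},"newtons":{"type":"number"}},"required":["rows"]}

```bash
mkdir -p pics; ls; cat > h.py <<'E'
import numpy as np, cv2
from scipy.spatial.transform import Rotation as R
from bench import r
def snap(n,save=None):
    p=r.grab_frame(n)
    if save: cv2.imwrite('pics/'+save,cv2.cvtColor(p['pixels'],cv2.COLOR_RGB2BGR))
    return p
def cam(p):
    A=np.array(p['attitude'],float)
    A=R.from_rotvec(A).as_matrix() if A.shape==(3,) else A
    return np.array(p['intrinsics']),np.array(p['eye']),A
def ray(p,uv):
    K,e,A=cam(p); d=np.linalg.inv(K)@[uv[0],uv[1],1]; d=A@[d[0],-d[1],-d[2]]; return e,d/np.linalg.norm(d)
def proj(p,X):
    K,e,A=cam(p); c=A.T@(np.array(X)-e); q=K@[c[0],-c[1],-c[2]]; return q[:2]/q[2]
def tri(rays):
    M=sum(np.eye(3)-np.outer(d,d) for e,d in rays); b=sum((np.eye(3)-np.outer(d,d))@e for e,d in rays)
    X=np.linalg.solve(M,b); return X,[np.linalg.norm(np.cross(X-e,d)) for e,d in rays]
def atz(ry,z): e,d=ry; return e+d*(z-e[2])/d[2]
E
python3 - <<'E'
from h import *
P={n:snap(n,n+'0.png') for n in('side','top')}
for n,p in P.items(): print(n,p.keys(),np.round(p['eye'],3),p['attitude'],p['intrinsics'])
for t in 'bucket cap cap_bar bottle adapter lug rack_bed lane_a lane_b pan wash jar dishes tape beaker'.split():
    rs=[]
    for n,p in P.items():
        l=r.landmark_of(p,t)[:2]
        print(t,n,[(np.round(x['point']).tolist(),round(x['conf'],2)) for x in l])
        if l: rs.append(ray(p,l[0]['point']))
    if len(rs)==2: print('   ',*[np.round(v,3) for v in tri(rs)])
print(r.get_obs())
E
```

```text
pics
side dict_keys(['pixels', 'intrinsics', 'eye', 'attitude', 'shot']) [-0.017 -0.783  0.888] [ 0.89198806 -0.29410094 -0.61081268] [[429.89200632   0.         325.38207831]
 [  0.         429.89200632 198.71451526]
 [  0.           0.           1.        ]]
top dict_keys(['pixels', 'intrinsics', 'eye', 'attitude', 'shot']) [ 0.415 -0.003  1.329] [ 0.1234692  -0.11395553 -1.58028504] [[429.26837346   0.         309.17571067]
 [  0.         429.26837346 200.61315124]
 [  0.           0.           1.        ]]
bucket side [([273.0, 166.0], 0.83)]
bucket top []
cap side [([272.0, 164.0], 0.96)]
cap top [([211.0, 212.0], 0.83)]
    [0.569 0.281 0.123] [0.001 0.001]
cap_bar side [([262.0, 145.0], 0.74)]
cap_bar top [([203.0, 220.0], 0.69)]
    [0.54  0.282 0.206] [0.001 0.001]
bottle side []
bottle top []
adapter side []
adapter top []
lug side []
lug top []
rack_bed side [([347.0, 304.0], 0.82), ([289.0, 214.0], 0.51)]
rack_bed top [([398.0, 259.0], 0.92), ([311.0, 204.0], 0.59)]
    [ 0.435 -0.262  0.041] [0.004 0.004]
lane_a side [([411.0, 276.0], 0.95), ([382.0, 245.0], 0.63)]
lane_
[... 963 characters left out ...]

{'clock': 1.6, 'joints': array([-1.36213241,  0.47700437,  0.02235986,  1.55540618, -0.01152527,
        1.10932913, -0.08312706]), 'qvel': array([-0.00067641,  0.00026639, -0.0016486 ,  0.00099844, -0.00054766,
       -0.00018278, -0.00107956]), 'tau': array([ 6.99744987e-05, -5.96308923e+01,  1.60646684e+00, -2.81542683e+01,
        1.24923876e-02,  1.53497836e-03,  8.64843940e-06]), 'tcp_pos': array([0.2102223 , 0.64143103, 0.23130157]), 'orientation': array([-4.95522119e-01, -3.10221090e+00,  2.31233384e-05]), 'contact_force': array([-0.52521763,  0.12856606, -0.18386138]), 'moment': array([ 0.00815744, -0.00784419, -0.04256532]), 'gripper_force': 0.0, 'grip_width': 0.08551075317869404}
```

View pics/side0.png

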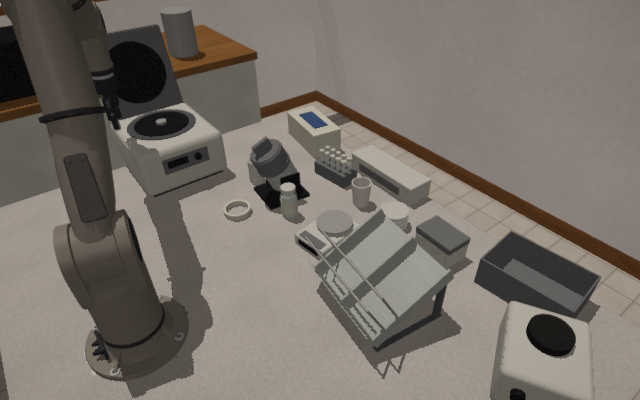

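View pics/top0.png

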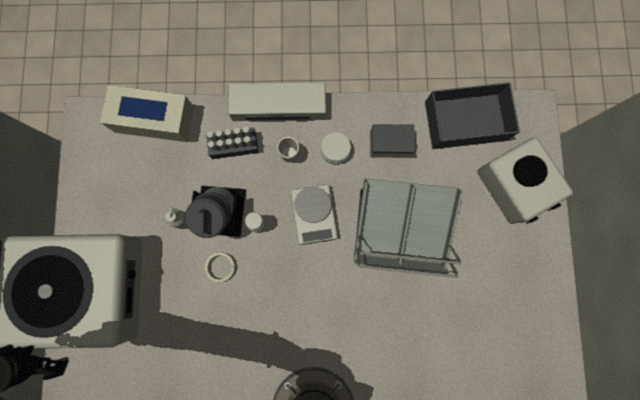

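```bash
cat >> h.py <<'E'
def pose():
    o=r.get_obs(); return np.array(o['tcp_pos']),R.from_rotvec(o['orientation']),o
def mv(P0,R0,P,Rt):
    s=R0.inv().apply(np.array(P)-P0)/.25; t=(R0.inv()*Rt).as_rotvec()/(np.pi/2); return np.round(np.r_[s,t],4)
def tool(zdir,ydir):
    z=np.array(zdir)/np.linalg.norm(zdir); y=np.array(ydir)-z*np.dot(ydir,z); y/=np.linalg.norm(y)
    return R.from_matrix(np.c_[np.cross(y,z),y,z])
E
python3 - <<'E'
from h import *
P={n:snap(n) for n in('side','top')}
s,t=P['side'],P['top']
for c in [(155,192),(225,158),(122,125)]: print('centrifuge side z0',np.round(atz(ray(s,c),0),3))
for c in [(130,235),(130,345)]: print('top z.2',np.round(atz(ray(t,c),.2),3))
for a,b in [((382,245),(383,207)),((411,276),(431,207)),((347,304),(398,259))]: print(*[np.round(v,3) for v in tri([ray(s,a),ray(t,b)])])
p,q,o=pose(); print(proj(s,p),proj(t,p))
for z in (.04,.055): print('pan',atz(ray(s,(331,223)),z),atz(ray(t,(311,201)),z))
im=cv2.imread('pics/top0.png'); a=cv2.resize(im[170:250,150:260],None,fx=5,fy=5,interpolation=cv2.INTER_CUBIC)
im=cv2.imread('pics/top0.png'); b=cv2.resize(im[165:285,345:475],None,fx=4,fy=4,interpolation=cv2.INTER_CUBIC)
c=np.zeros((a.shape[0],0,3),np.uint8)
cv2.imwrite('pics/crop1.png',cv2.convertScaleAbs(a,alpha=1.6)); cv2.imwrite('pics/crop2.png',b)
ol=r.outline_of(t,'cap_bar'); 
for x in ol[:2]: 
    print(x['conf'],x['rect'])
E
```

```text
centrifuge side z0 [0.244 0.555 0.   ]
centrifuge side z0 [0.543 0.608 0.   ]
centrifuge side z0 [0.309 1.148 0.   ]
top z.2 [0.502 0.476 0.2  ]
top z.2 [0.222 0.462 0.2  ]
[ 0.586 -0.213  0.114] [0.009 0.009]
[ 0.575 -0.342  0.117] [0.002 0.002]
[ 0.436 -0.261  0.039] [0.004 0.004]
[118.00055122 126.67993581] [ 51.67137215 353.20747006]
pan [0.5985709  0.00313312 0.04      ] [ 0.61005789 -0.00241085  0.04      ]
pan [ 0.58768057 -0.0107758   0.055     ] [ 0.60779101 -0.00242338  0.055     ]
0.66 [165.9, 205.3, 21.9, 24.9]
0.65 [184.4, 190.7, 46.6, 50.4]
```

View pics/crop1.png

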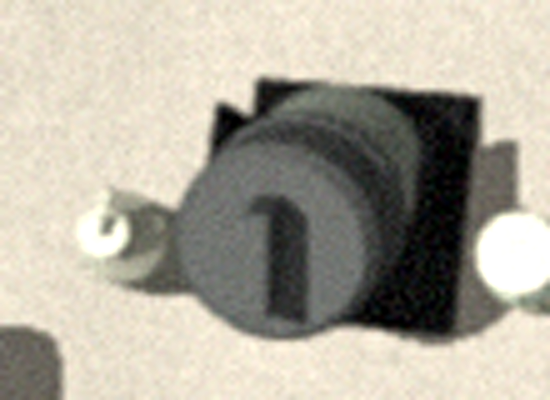

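View pics/crop2.png

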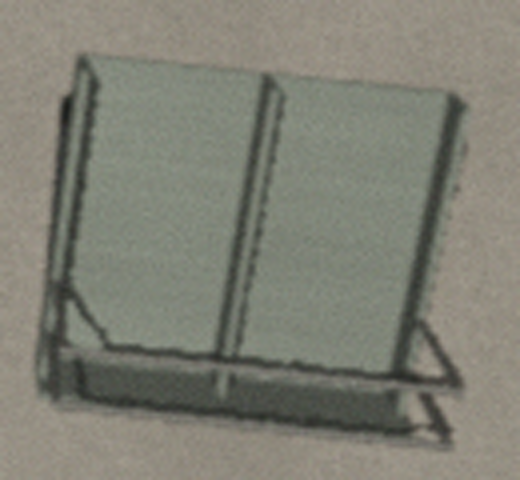

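```bash
python3 - <<'E'
from h import *
t=snap('top'); s=snap('side')
def w(c,z): return atz(ray(t,c),z)
a,b,c=w((201.6,186),.003),w((246,189.6),.003),w((240,237),.003)
yaw=lambda d:np.degrees(np.arctan2(d[1],d[0]))
print('stand',a,b,c,'back edge yaw-90:',yaw(a-b)-90,'side',yaw(b-c))
# rack bed top edge
a,b=w((365.5,180),.145),w((458,189.5),.145); print('rack back',a,b,np.linalg.norm(a-b),yaw(a-b)-90)
a,b=w((412,184),.145+.031),w((401,255),.035+.031+.01); print('divider',a,b,yaw(a-b))
# predicted points: fit rack origin + yaw from landmarks
from scipy.optimize import least_squares
A,B=np.radians(28),None
def pts(x):
    o=np.array([x[0],x[1],.035]); Y=np.array([-np.sin(x[2]),np.cos(x[2]),0]); X=np.array([np.cos(A)*np.cos(x[2]),np.cos(A)*np.sin(x[2]),np.sin(A)])
    return [o,o+.165*X+.065*Y,o+.165*X-.065*Y]
obs={}
for n,p in(('s',s),('t',t)):
    l=r.landmark_of(p,'rack_bed')[0]['point']; m=[q['point'] for q in r.landmark_of(p,'lane_a')[:2]]
    m.sort(key=lambda q:q[0]); obs[n]=(p,[l]+m)
    print(n,np.round(l,1),np.round(m,1))
f=lambda x:np.concatenate([proj(p,X)-o for p,os in obs.values() for X,o in zip(pts(x),os)])
q=least_squares(f,[.43,-.26,0],loss='soft_l1'); print(q.x,np.degrees(q.x[2]),np.round(f(q.x),1))
for X in pts(q.x): print(np.round(X,4))
A24=np.radians(24)
def pc(x):
    h=np.array([np.cos(x[2]),np.sin(x[2]),0]); ax=-np.sin(A24)*h+[0,0,np.cos(A24)]
    o=np.array([x[0],x[1],.135])-.012*ax; return [o,o+.092*ax]
ob=[(p,[r.landmark_of(p,n)[0]['point'] for n in('cap','cap_bar')]) for p in(s,t)]
f=lambda x:np.concatenate([proj(p,X)-o for p,os in ob for X,o in zip(pc(x),os)])
q=least_squares(f,[.57,.28,0]); print('bucket',q.x,np.degrees(q.x[2]),np.round(f(q.x),1)); print(pc(q.x))
print(r.get_obs()['clock'])
E
```

```text
stand [0.66796913 0.34127261 0.003     ] [0.65457418 0.20128781 0.003     ] [0.50610958 0.21836905 0.003     ] back edge yaw-90: -5.465907931482889 side -6.563170827172411
rack back [ 0.65179862 -0.15632177  0.145     ] [ 0.62122726 -0.41372301  0.145     ] 0.2592103515026855 -6.773250824346647
divider [ 0.63275532 -0.27874181  0.176     ] [ 0.44316074 -0.26076783  0.076     ] -5.415578548157237
s [345.5 304.1] [[382.3 243.6]
 [411.4 277. ]]
t [397.6 260.7] [[386.2 207. ]
 [428.7 205.8]]
[ 0.4383999  -0.2592422  -0.12022959] -6.888648031104703 [-0.1  0.1 -2.8  1.4  0.3 -0.1  0.2 -3.7 -1.9 -4.1  1.1  1.9]
[ 0.4384 -0.2592  0.035 ]
[ 0.5908 -0.2122  0.1125]
[ 0.5752 -0.3412  0.1125]
bucket [ 0.56825056  0.2791876  -0.08382717] -4.80294278793216 [-0.2  0.1 -2.7 -1.2  0.1 -1.   1.5 -0.8]
[array([0.57311426, 0.27877893, 0.12403745]), array([0.53582589, 0.28191205, 0.20808364])]
2.25
```

```bash
cat >> h.py <<'E'
def frame(yawdeg,tiltdeg):
    y=np.radians(yawdeg);t=np.radians(tiltdeg); h=np.array([np.cos(y),np.sin(y),0]); ax=-np.sin(t)*h+[0,0,np.cos(t)]
    return h,np.array([-np.sin(y),np.cos(y),0]),ax
hb,yb,axb=frame(-5.5,24); CAP=np.array([.572,.279,.124]); RB=tool(-axb,yb)
E
python3 - <<'E'
from h import *
p,q,o=pose()
print(mv(p,q,p+[0,0,.17],q)); print(mv(p,q,[.33,.46,.38],RB)); print(mv(p,q,CAP+axb*.16,RB),CAP+axb*.16)
E
```

```text
[-0.    0.   -0.68  0.    0.    0.  ]
[-0.681  -0.5404 -0.5948 -0.0294 -0.2656 -0.1385]
[-1.5724 -0.9838 -0.1555 -0.0294 -0.2656 -0.1385] [0.50722174 0.28523744 0.27016727]
```

>>> apply_moves:
  rows:
    - [0,0,-0.5,0,0,0]
    - [0,0,-0.68,0,0,0]
    - [-0.2,-0.2,-0.68,0,0,0]
    - [-0.45,-0.37,-0.62,-0.015,-0.13,-0.07]
    - [-0.68,-0.54,-0.6,-0.03,-0.26,-0.14]
  claw: 1
  newtons: 80

```text
clock: 2.88
tcp_pos: [0.3083, 0.4917, 0.3851]
orientation: [0.191, 2.8, -0.017]
contact_force: [-0.4, 0.4, -0.2]
grip_width: 0.0854
gripper_force: 0.0
```

```bash
python3 - <<'E'
from h import *
p,q,o=pose()
print(p,o['joints'],o['clock'])
print(mv(p,q,CAP+axb*.16,RB))
E
```

```text
[0.30833643 0.49174573 0.38509746] [-1.36577562  0.15222243  0.06928009  1.69587685  0.33770565  1.25302104
  0.0370379 ] 2.875
[-0.7002 -0.7167  0.723  -0.0028 -0.053  -0.0253]
```

>>> apply_moves:
  rows:
    - [0,0,0,0,0,0]
    - [0,0,0,0,0,0]

```text
clock: 3.12
tcp_pos: [0.3061, 0.4935, 0.3843]
orientation: [0.195, 2.806, -0.018]
contact_force: [-0.7, 0.7, -0.2]
grip_width: 0.0855
gripper_force: 0.0
```

```bash
python3 - <<'E'
from h import *
p,q,o=pose()
print(p,o['joints'],o['clock'])
print(mv(p,q,CAP+axb*.16,RB))
E
```

```text
[0.30610439 0.49349368 0.38433194] [-1.36587917  0.15530257  0.06815398  1.69237888  0.33086774  1.25526296
  0.03600346] 3.125
[-0.7166 -0.72    0.7195 -0.0035 -0.0571 -0.0266]
```

>>> apply_moves:
  rows:
    - [-0.2,-0.2,0.1,0,-0.01,-0.01]
    - [-0.36,-0.36,0.25,0,-0.03,-0.015]
    - [-0.52,-0.52,0.45,0,-0.05,-0.02]
    - [-0.66,-0.66,0.62,0,-0.057,-0.027]
    - [-0.715,-0.72,0.72,0,-0.057,-0.027]

```text
clock: 3.75
tcp_pos: [0.508, 0.2867, 0.2717]
orientation: [0.13, 2.718, -0.034]
contact_force: [0.4, 0.4, -0.3]
grip_width: 0.0855
gripper_force: 0.0
```

>>> apply_moves:
  rows:
    - [0,0,0,0,0,0]

```text
clock: 3.88
tcp_pos: [0.5084, 0.2817, 0.2693]
orientation: [0.141, 2.72, -0.045]
contact_force: [-0.1, 0.6, -0.2]
grip_width: 0.0851
gripper_force: 0.0
```

```bash
cat > look.py <<'E'
from h import *
import sys
p,q,o=pose()
print(p,np.round(o['joints'],2),o['clock'])
E
python3 - <<'E'
from look import *
print('above',mv(p,q,CAP+axb*.16,RB),'grasp',mv(p,q,CAP+axb*.077,RB))
t=snap('top','t1.png'); s=snap('side')
for n in('cap','cap_bar'):
    a,b=[r.landmark_of(x,n) for x in(s,t)]
    if a and b: print(n,[np.round(v,4) for v in tri([ray(s,a[0]['point']),ray(t,b[0]['point'])])],a[0]['conf'],b[0]['conf'])
a,b=[cv2.resize(cv2.cvtColor(x['pixels'],cv2.COLOR_RGB2BGR)[y:y+100,c:c+130],None,fx=6,fy=6,interpolation=cv2.INTER_CUBIC) for x,y,c in((s,100,200),(t,160,150))]
cv2.imwrite('pics/c3.png',cv2.resize(np.vstack([a,b]),None,fx=.5,fy=.5))
E
```

```text
[0.50840996 0.28171281 0.26933675] [-1.05  0.14  0.28  2.01  0.42  0.78  0.42] 3.875
above [ 0.0043  0.0135 -0.0057 -0.0087 -0.0004 -0.003 ] grasp [ 0.0041  0.018   0.3263 -0.0087 -0.0004 -0.003 ]
cap [array([0.5795, 0.2755, 0.1168]), array([0.0053, 0.0053])] 0.79 0.91
cap_bar [array([0.5345, 0.282 , 0.2114]), array([0.0002, 0.0002])] 0.98 0.95
```

View pics/c3.png

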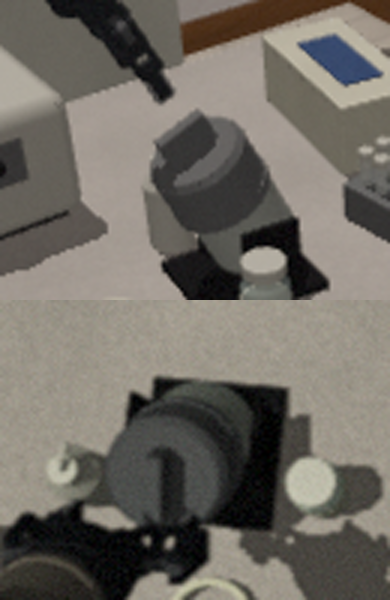

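>>> apply_moves:
  rows:
    - [0.004,0.012,0.1,-0.008,0,0]
    - [0.004,0.012,0.2,-0.008,0,0]
    - [0.004,0.012,0.28,-0.008,0,0]
    - [0.004,0.012,0.315,-0.008,0,0]
    - [0.004,0.012,0.315,-0.008,0,0]

```text
clock: 4.8
tcp_pos: [0.537, 0.2858, 0.1989]
orientation: [0.126, 2.719, -0.021]
contact_force: [-0.5, -0.0, -0.0]
grip_width: 0.0852
gripper_force: 0.0
```

>>> apply_moves:
  rows:
    - [0,0,0,0,0,0]
    - [0,0,0,0,0,0]
    - [0,0,0,0,0,0]
    - [0,0,0,0,0,0]
  claw: 0
  newtons: 60

```text
clock: 5.3
tcp_pos: [0.5371, 0.2853, 0.1993]
orientation: [0.127, 2.719, -0.02]
contact_force: [-0.8, 0.9, 1.7]
grip_width: 0.0148
gripper_force: 58.5
```

```bash
cat >> h.py <<'E'
hr,yr,n_=frame(-6.3,28); Xr=np.cos(np.radians(28))*hr+[0,0,np.sin(np.radians(28))]; RR=tool(-n_,yr)
LB=np.array([.572,-.342,.1125]); LA=LB+.13*yr
E
python3 - <<'E'
from look import *
T=LB+n_*.152; m=(p+T)/2; m[2]=.33
print(T,'lift',mv(p,q,p+axb*.1,RB),'mid',m,mv(p,q,m,RR))
E
```

```text
[0.53714993 0.28533903 0.19926395] [-1.01  0.27  0.29  2.04  0.41  0.59  0.43] 5.3
[ 0.50107127 -0.33416939  0.24670803] lift [-0.0004  0.0023 -0.4     0.0037  0.0006  0.0008] mid [ 0.5191106  -0.02441518  0.33      ] [-0.2544 -1.2379 -0.4655  0.0076 -0.0439  0.0087]
```

>>> apply_moves:
  rows:
    - [0,0,-0.06,0,0,0]
    - [0,0,-0.15,0,0,0]
    - [0,0,-0.25,0,0,0]
    - [0,0,-0.35,0,0,0]
    - [0,0,-0.42,0,0,0]

```text
clock: 5.92
tcp_pos: [0.4938, 0.2889, 0.2964]
orientation: [0.127, 2.719, -0.019]
contact_force: [-0.0, 0.0, -2.4]
grip_width: 0.0146
gripper_force: 58.9
```

```bash
python3 - <<'E'
from look import *
T=LB+n_*.152
for m in ([.50,.07,.33],T): print(m,mv(p,q,m,RR))
E
```

```text
[0.49377717 0.28887682 0.29636106] [-1.07  0.09  0.27  2.    0.41  0.83  0.42] 5.925
[0.5, 0.07, 0.33] [-0.1529 -0.8688 -0.0842  0.0081 -0.0439  0.0087]
[ 0.50107127 -0.33416939  0.24670803] [-0.1604 -2.48    0.2744  0.0081 -0.0439  0.0087]
```

>>> apply_moves:
  rows:
    - [-0.03,-0.15,-0.05,0,0,0]
    - [-0.08,-0.34,-0.08,0,-0.01,0]
    - [-0.12,-0.54,-0.084,0.004,-0.02,0.004]
    - [-0.15,-0.74,-0.084,0.008,-0.03,0.008]
    - [-0.155,-0.92,-0.084,0.008,-0.044,0.009]

```text
clock: 6.55
tcp_pos: [0.4997, 0.055, 0.3294]
orientation: [0.148, 2.648, -0.037]
contact_force: [0.5, -0.6, -2.1]
grip_width: 0.0145
gripper_force: 59.0
```

```bash
python3 - <<'E'
from look import *
T=LB+n_*.152
for m in ([.50,-.15,.33],T): print(m,mv(p,q,m,RR))
E
```

```text
[0.49968591 0.0549982  0.32935661] [-0.89 -0.2   0.44  2.19  0.49  0.77  0.73] 6.55
[0.5, -0.15, 0.33] [-8.320e-02 -8.147e-01  4.130e-02 -5.000e-04  5.000e-04 -1.200e-03]
[ 0.50107127 -0.33416939  0.24670803] [-3.0000e-03 -1.5464e+00  3.7590e-01 -5.0000e-04  5.0000e-04 -1.2000e-03]
```

```bash
python3 - <<'E'
from look import *
for m in ([.535,-.02,.31],[.535,-.14,.30]): print(m,mv(p,q,m,RR))
E
```

```text
[0.49968591 0.0549982  0.32935661] [-0.89 -0.2   0.44  2.19  0.49  0.77  0.73] 6.55
[0.535, -0.02, 0.31] [-0.1171 -0.2823  0.1501 -0.0005  0.0005 -0.0012]
[0.535, -0.14, 0.3] [-1.456e-01 -7.593e-01  2.105e-01 -5.000e-04  5.000e-04 -1.200e-03]
```

>>> apply_moves:
  rows:
    - [-0.08,-0.15,0.09,0,0,0]
    - [-0.12,-0.29,0.15,0,0,0]
    - [-0.135,-0.45,0.18,0,0,0]
    - [-0.145,-0.61,0.2,0,0,0]
    - [-0.145,-0.76,0.21,0,0,0]

```text
clock: 7.18
tcp_pos: [0.5345, -0.1394, 0.2994]
orientation: [0.147, 2.65, -0.036]
contact_force: [0.4, 0.2, -1.0]
grip_width: 0.0147
gripper_force: 59.0
```

```bash
python3 - <<'E'
from look import *
T=LB+n_*.152
for m in ([.52,-.25,.28],T): print(m,mv(p,q,m,RR))
E
```

```text
[ 0.53450562 -0.13941696  0.29939872] [-0.86 -0.14  0.97  2.17  0.2   0.57  1.44] 7.175
[0.52, -0.25, 0.28] [ 4.400e-02 -4.461e-01  6.430e-02 -1.000e-04 -6.000e-04 -6.000e-04]
[ 0.50107127 -0.33416939  0.24670803] [ 1.399e-01 -7.891e-01  1.641e-01 -1.000e-04 -6.000e-04 -6.000e-04]
```

>>> apply_moves:
  rows:
    - [0.01,-0.12,0.02,0,0,0]
    - [0.03,-0.3,0.04,0,0,0]
    - [0.044,-0.44,0.06,0,0,0]
    - [0.044,-0.44,0.06,0,0,0]

```text
clock: 7.68
tcp_pos: [0.5215, -0.2447, 0.2812]
orientation: [0.141, 2.648, -0.028]
contact_force: [-0.6, 0.5, -1.7]
grip_width: 0.0149
gripper_force: 60.9
```

```bash
python3 - <<'E'
from look import *
T=LB+n_*.152
for m in (T,LA+n_*.152): print(m,mv(p,q,m,RR))
E
```

```text
[ 0.52146037 -0.24473204  0.2812033 ] [-1.15 -0.26  1.45  2.14  0.24  0.57  1.65] 7.675
[ 0.50107127 -0.33416939  0.24670803] [ 0.1024 -0.365   0.0997  0.0042  0.0008  0.0011]
[ 0.51533673 -0.20495447  0.24670803] [0.1016 0.155  0.1031 0.0042 0.0008 0.0011]
```

```bash
python3 - <<'E'
from look import *
for m in ([.58,-.13,.28],LA+n_*.135+.02*Xr): print(m,mv(p,q,m,RR))
E
```

```text
[ 0.52146037 -0.24473204  0.2812033 ] [-1.15 -0.26  1.45  2.14  0.24  0.57  1.65] 7.675
[0.58, -0.13, 0.28] [-0.1595  0.481   0.0933  0.0042  0.0008  0.0011]
[ 0.54082185 -0.20776806  0.24108736] [0.0216 0.1544 0.1712 0.0042 0.0008 0.0011]
```

>>> apply_moves:
  rows:
    - [-0.03,0.12,0.02,0,0,0]
    - [-0.08,0.26,0.04,0,0,0]
    - [-0.13,0.4,0.07,0,0,0]
    - [-0.16,0.48,0.09,0,0,0]
    - [-0.16,0.48,0.09,0,0,0]

```text
clock: 8.3
tcp_pos: [0.5784, -0.1309, 0.2803]
orientation: [0.144, 2.651, -0.036]
contact_force: [0.2, -0.6, -2.3]
grip_width: 0.0149
gripper_force: 60.9
```

```bash
python3 - <<'E'
from look import *
for m in (LA+n_*.135+.03*Xr,LB+n_*.135+.0*Xr): print(m,mv(p,q,m,RR))
E
```

```text
[ 0.57840591 -0.13089907  0.28029812] [-1.5  -0.34  1.45  2.12  0.64  0.64  1.05] 8.3
[ 0.54959801 -0.20873695  0.24578207] [ 1.361e-01 -3.220e-01  8.420e-02  3.000e-04 -7.000e-04  8.000e-04]
[ 0.50900409 -0.33504519  0.23169793] [ 2.567e-01 -8.418e-01  8.410e-02  3.000e-04 -7.000e-04  8.000e-04]
```

```bash
cat > kin.py <<'E'
import numpy as np
from scipy.optimize import least_squares
from scipy.spatial.transform import Rotation as R
D=[([-1.36213,.47700,.02236,1.55541,-.01153,1.10933,-.08313],[.21022,.64143,.2313],[-.49552,-3.10221,0]),
([-1.36588,.15530,.06815,1.69238,.33087,1.25526,.03600],[.30610,.49349,.38433],[.195,2.806,-.018]),
([-1.05,.14,.28,2.01,.42,.78,.42],[.5084,.2817,.26934],[.141,2.72,-.045]),
([-1.01,.27,.29,2.04,.41,.59,.43],[.53715,.28534,.19926],[.127,2.719,-.02]),
([-1.07,.09,.27,2.,.41,.83,.42],[.49378,.28888,.29636],[.127,2.719,-.019]),
([-.89,-.2,.44,2.19,.49,.77,.73],[.49969,.055,.32936],[.148,2.648,-.037]),
([-.86,-.14,.97,2.17,.20,.57,1.44],[.53451,-.13942,.2994],[.147,2.65,-.036]),
([-1.15,-.26,1.45,2.14,.24,.57,1.65],[.52146,-.24473,.2812],[.141,2.648,-.028]),
([-1.5,-.34,1.45,2.12,.64,.64,1.05],[.57841,-.1309,.2803],[.144,2.651,-.036])]
def fk(q,x,s,full=False):
    c1,d1,L1,L2,L3,a1,a2,a3,c7=x
    Z=lambda a:R.from_euler('z',a); Y=lambda a:R.from_euler('y',a)
    r=Z(s[0]*q[0]+c1); p=np.array([0,0,d1]); 
    r=r*Y(q[1])*Z(s[1]*q[2]); p=p+r.apply([a1,0,L1]); el=p
    r=r*Y(q[3])*Z(s[2]*q[4]); p=p+r.apply([a2,0,L2])
    r=r*Y(q[5])*Z(s[3]*q[6]+c7); 
    pw=p; p=p+(r*Z(-(s[3]*q[6]+c7))).apply([a3,0,0])+r.apply([0,0,L3])
    return (p,r,el,pw) if full else (p,r)
def res(x,s):
    o=[]
    for q,p,w in D:
        P,r=fk(q,x,s); o+=[(P-p)*3,(r.inv()*R.from_rotvec(w)).as_rotvec()]
    return np.concatenate(o)
def fit():
    best=None
    import itertools
    for s in itertools.product([1,-1],repeat=4):
        for c7 in (0,1.57,3.14,-1.57):
            f=least_squares(res,[(1.254+s[0]*1.362),.36,.42,.4,.25,0,0,0,c7],args=(s,),kwargs={} ,args_=None) if 0 else least_squares(lambda x:res(x,s),[1.254+s[0]*1.362,.36,.45,.45,.25,0,0,0,c7])
            if best is None or f.cost<best[0]: best=(f.cost,s,f.x)
    return best
if __name__=='__main__':
    b=fit(); print(b[0],b[1],np.round(b[2],4).tolist()); np.save('kin.npy',np.r_[b[2],b[1]])
    print(np.round(res(b[2],b[1]).reshape(-1,6),3))
    for q,p,w in D: print(np.round(fk(q,b[2],b[1],True)[2],2))
E
python3 kin.py
```

```text
0.007296416956228092 (-1, -1, -1, -1) [-0.0716, 0.3534, 0.5421, 0.496, 0.3861, -0.0065, 0.0018, 0.009, 1.504]
[[-0.038  0.019 -0.006 -0.    -0.    -0.005]
 [-0.006 -0.005  0.009 -0.023  0.    -0.001]
 [ 0.008 -0.013 -0.008 -0.034 -0.002  0.002]
 [ 0.003  0.006 -0.02  -0.027 -0.003  0.008]
 [ 0.008 -0.011 -0.009 -0.035 -0.004 -0.006]
 [-0.001  0.027 -0.004 -0.037 -0.008  0.008]
 [ 0.01   0.017 -0.004 -0.037 -0.002 -0.008]
 [-0.009  0.022  0.009 -0.025 -0.006  0.001]
 [-0.01  -0.022  0.034 -0.024  0.006  0.   ]]
[0.07 0.23 0.84]
[0.02 0.07 0.89]
[0.04 0.06 0.89]
[0.08 0.11 0.88]
[0.02 0.04 0.89]
[-0.08 -0.08  0.88]
[-0.06 -0.05  0.89]
[-0.07 -0.12  0.88]
[-0.03 -0.18  0.86]
```

```bash
cat > sim.py <<'E'
from kin import *
K=np.load('kin.npy'); X,S=K[:9],K[9:]
LO=np.array([-2.96,-.34,-1.41,.24,-1.37,.17,-2.96]);HI=np.array([2.96,2.1,1.46,2.44,4.51,1.92,2.96])
def jac(q):
    P,r=fk(q,X,S); J=np.zeros((6,7))
    for i in range(7):
        d=np.array(q,float); d[i]+=1e-5; P2,r2=fk(d,X,S); J[:3,i]=(P2-P)/1e-5; J[3:,i]=(r2*r.inv()).as_rotvec()/1e-5
    return P,r,J
def step(q,P,Rt,bias=None,kb=0,lam=.02,it=20,W=np.ones(7)):
    for _ in range(it):
        p,r,J=jac(q); e=np.r_[P-p,(Rt*r.inv()).as_rotvec()]
        free=np.ones(7,bool)
        for _ in range(3):
            Jf=J*free*W; inv=Jf.T@np.linalg.inv(Jf@Jf.T+lam**2*np.eye(6)); dq=W*(inv@e)
            if bias is not None: dq+=kb*((np.eye(7)-inv@Jf)@((bias-q)*free))
            n=q+dq; bad=((n<LO+.01)|(n>HI-.01))&free
            if not bad.any(): break
            free&=~bad
        q=np.clip(q+dq,LO+.01,HI-.01)
    return q
def track(q,path,n=8,**k):
    p,r=fk(q,X,S)
    for P,Rt in path:
        w=(Rt*r.inv()).as_rotvec(); p0,r0=p,r
        for i in range(1,n+1): q=step(q,p0+(P-p0)*i/n,R.from_rotvec(w*i/n)*r0,it=3,**k)
        p,r=np.array(P),Rt
    return q
if __name__=='__main__':
    mid=(LO+HI)/2; st=np.array(D[0][0])
    for name,k in dict(pure={},mid=dict(bias=mid,kb=.02),mid2=dict(bias=mid,kb=.1),start=dict(bias=st,kb=.02),start2=dict(bias=st,kb=.2),pure_l=dict(lam=.1)).items():
        q=st.copy(); print(name)
        for i,(qq,p,w) in enumerate(D[1:]):
            q=track(q,[fk(qq,X,S)],**k); print(np.round(q,2),np.round(q-qq,2))
E
python3 sim.py
```

```text
pure
[-1.39  0.16  0.1   1.69  0.33  1.25  0.04] [-0.02  0.    0.03 -0.   -0.   -0.    0.  ]
[-1.08  0.14  0.31  2.01  0.41  0.78  0.43] [-0.03  0.    0.03 -0.   -0.01 -0.    0.01]
[-1.04  0.27  0.32  2.04  0.39  0.59  0.44] [-0.03  0.    0.03 -0.   -0.02 -0.    0.01]
[-1.1   0.09  0.3   2.    0.41  0.83  0.42] [-0.03  0.    0.03 -0.   -0.   -0.    0.  ]
[-0.94 -0.21  0.49  2.19  0.51  0.78  0.71] [-0.05 -0.01  0.05  0.    0.02  0.01 -0.02]
[-0.97 -0.17  1.06  2.17  0.27  0.58  1.37] [-0.11 -0.03  0.09  0.    0.07  0.01 -0.07]
[-1.14 -0.25  1.45  2.14  0.22  0.57  1.67] [ 0.01  0.01 -0.    0.   -0.02 -0.    0.02]
[-1.25 -0.01  1.45  2.12 -0.09  0.54  1.72] [ 0.25  0.33 -0.   -0.   -0.73 -0.1   0.67]
mid
[-1.09  0.16 -0.24  1.69  0.38  1.27 -0.01] [ 0.27  0.   -0.31  0.    0.05  0.02 -0.05]
[-0.61  0.14 -0.2   2.01  0.52  0.81  0.33] [ 0.44 -0.   -0.48  0.    0.1   0.03 -0.09]
[-0.49  0.27 -0.32  2.04  0.67  0.67  0.2 ] [ 0.52  0.   -0.61  0.    0.26  0.08 -0.23]
[-0.38  0.1  -0.46  2.    0.5   0.86  0.33] [ 0.69  0.01 -0.73  0.    0.09  0.03 -0.09]
[-0.25 -0.18 -0.11  2.19  0.3   0.7
[... 2457 characters left out ...]
.39  0.16  0.1   1.69  0.33  1.25  0.04] [-0.02  0.    0.03 -0.   -0.   -0.    0.  ]
[-1.08  0.14  0.31  2.01  0.41  0.78  0.43] [-0.03  0.    0.03  0.   -0.01 -0.    0.01]
[-1.04  0.27  0.32  2.04  0.39  0.59  0.44] [-0.03  0.    0.03 -0.   -0.02 -0.    0.01]
[-1.1   0.09  0.3   2.    0.41  0.83  0.42] [-0.03  0.    0.03 -0.   -0.   -0.    0.  ]
[-0.94 -0.21  0.49  2.19  0.51  0.78  0.71] [-0.05 -0.01  0.05  0.    0.02  0.01 -0.02]
[-0.97 -0.18  1.05  2.17  0.29  0.58  1.35] [-0.11 -0.04  0.08  0.    0.09  0.01 -0.09]
[-1.14 -0.27  1.44  2.14  0.26  0.57  1.63] [ 0.01 -0.01 -0.01  0.    0.02  0.   -0.02]
[-1.32 -0.1   1.45  2.12  0.14  0.54  1.51] [ 0.18  0.24 -0.    0.   -0.5  -0.1   0.46]
```

```bash
cat > plan.py <<'E'
from sim import *
from h import LA,LB,n_,Xr,RR,yr,hr,axb,frame,tool
st=np.array(D[0][0]); kw=dict(bias=st,kb=.02)
def show(q,path,lbl=''):
    print(lbl)
    for P,Rt in path:
        q=track(q,[(np.array(P),Rt)],**kw); p,r=fk(q,X,S); print('  ',np.round(P,3),np.round(q,2),'err',round(np.linalg.norm(p-P),4),round(np.linalg.norm((Rt*r.inv()).as_rotvec()),3))
    return q
E
cat > p1.py <<'E'
from plan import *
from h import r
q0=np.array(r.get_obs()['joints'])
show(q0,[(LA+n_*.135+.03*Xr,RR),(LA+n_*.135,RR),(LA+n_*.085,RR),(LA+n_*.135,RR)],'direct A')
show(q0,[(LB+n_*.135,RR),(LB+n_*.085,RR)],'direct B')
V=tool([0,0,-1],yr); T10=tool(-frame(-6.3,10)[2],yr)
show(q0,[([.62,-.13,.3],T10),([.62,-.2,.3],T10),(LA+n_*.135+.03*Xr,RR),(LA+n_*.085,RR)],'via10 A')
show(q0,[([.65,-.13,.3],V),([.65,-.21,.3],V),([.65,-.34,.3],V),(LB+n_*.135,RR),(LB+n_*.085,RR)],'viaV B')
Rf=R.from_rotvec(np.pi*n_)*RR
show(q0,[([.65,-.13,.3],V),([.65,-.13,.3],R.from_rotvec([0,0,-1.5])*V),([.65,-.13,.3],R.from_rotvec([0,0,-3.1])*V),(LA+n_*.135,Rf),(LA+n_*.085,Rf)],'flip')
E
python3 p1.py
```

```text
direct A
   [ 0.55  -0.209  0.246] [-1.28 -0.33  1.45  2.19  0.47  0.54  1.37] err 0.0302 0.006
   [ 0.523 -0.206  0.232] [-1.24 -0.33  1.45  2.24  0.47  0.49  1.38] err 0.0199 0.004
   [ 0.547 -0.208  0.188] [-1.26 -0.33  1.45  2.28  0.54  0.45  1.29] err 0.0639 0.011
   [ 0.523 -0.206  0.232] [-1.24 -0.33  1.45  2.24  0.47  0.49  1.38] err 0.0199 0.004
direct B
   [ 0.509 -0.335  0.232] [-0.99 -0.33  1.45  2.17  0.21  0.56  1.84] err 0.0698 0.016
   [ 0.532 -0.338  0.188] [-1.02 -0.33  1.45  2.21  0.26  0.51  1.77] err 0.1098 0.023
via10 A
   [ 0.62 -0.13  0.3 ] [-1.58 -0.33  1.45  1.92  0.41  1.08  1.2 ] err 0.1092 0.035
   [ 0.62 -0.2   0.3 ] [-1.47 -0.33  1.45  1.91  0.39  1.08  1.32] err 0.1252 0.041
   [ 0.55  -0.209  0.246] [-1.28 -0.33  1.45  2.19  0.47  0.54  1.37] err 0.0302 0.006
   [ 0.547 -0.208  0.188] [-1.26 -0.33  1.45  2.28  0.54  0.45  1.29] err 0.0639 0.011
viaV B
   [ 0.65 -0.13  0.3 ] [-1.62 -0.33  1.45  1.86  0.36  1.27  1.2 ] err 0.1854 0.066
   [ 0.65 -0.21  0.3 ] [-1.5  -0.33  1.45  1.85  0.36  1.28  1.32] err 0.2022 0.072
   [ 0.65 -0.34  0.3 ] [-1.34 -0.33  1.45  1.83  0.37  1.28  1.49] err 0.2446 0.088
   [ 0.509 -0.335  0.232] [-0.99 -0.33  1.45  2.17  0.21  0.56  1.84] err 0.0698 0.016
   [ 0.532 -0.338  0.188] [-1.02 -0.33  1.45  2.21  0.26  0.51  1.77] err 0.1098 0.023
flip
   [ 0.65 -0.13  0.3 ] [-1.62 -0.33  1.45  1.86  0.36  1.27  1.2 ] err 0.1854 0.066
   [ 0.65 -0.13  0.3 ] [-1.62 -0.33  1.45  1.86  0.36  1.27 -0.3 ] err 0.1854 0.066
   [ 0.65 -0.13  0.3 ] [-1.62 -0.33  1.45  1.92  0.37  1.21 -1.91] err 0.1875 0.07
   [ 0.523 -0.206  0.232] [-1.23 -0.32  1.44  2.24  0.45  0.49 -1.75] err 0.0221 0.004
   [ 0.547 -0.208  0.188] [-1.25 -0.32  1.44  2.28  0.52  0.45 -1.84] err 0.066 0.011
```

```bash
cat > p2.py <<'E'
from plan import *
from h import r
q0=np.array(r.get_obs()['joints'])
V=tool([0,0,-1],yr); T10=tool(-frame(-6.3,10)[2],yr)
q=show(q0,[([.52,-.02,.31],RR),([.5,.055,.33],RR),([.5,.18,.31],RR),([.5,.28,.30],RR)],'retreat')
show(q0,[([.52,.0,.31],RR),([.6,.0,.31],V)],'retreat short')
q=show(q,[([.6,.25,.3],V),([.65,.1,.3],V),([.65,-.05,.3],V),([.63,-.2,.3],V)],'V')
show(q,[(LA+n_*.135,RR),(LA+n_*.085,RR)],'A')
show(q,[([.6,-.34,.3],V),(LB+n_*.135,RR),(LB+n_*.085,RR)],'B')
E
python3 p2.py
```

```text
retreat
   [ 0.52 -0.02  0.31] [-1.23 -0.31  0.94  2.21  0.6   0.71  0.83] err 0.0 0.0
   [0.5   0.055 0.33 ] [-1.15 -0.27  0.68  2.2   0.57  0.78  0.68] err 0.0 0.0
   [0.5  0.18 0.31] [-1.16 -0.09  0.48  2.15  0.53  0.75  0.47] err 0.0 0.0
   [0.5  0.28 0.3 ] [-1.18  0.05  0.36  2.05  0.51  0.78  0.32] err 0.0 0.0
retreat short
   [0.52 0.   0.31] [-1.23 -0.28  0.91  2.21  0.6   0.71  0.79] err 0.0 0.0
   [0.6  0.   0.31] [-0.78  0.42  0.95  1.65 -0.35  1.26  1.71] err 0.0001 0.0
V
   [0.6  0.25 0.3 ] [-0.72  0.4   0.34  1.55 -0.14  1.22  1.11] err 0.0 0.0
   [0.65 0.1  0.3 ] [-0.46  0.41  0.32  1.53 -0.13  1.23  1.35] err 0.0 0.0
   [ 0.65 -0.05  0.3 ] [-0.23  0.4   0.33  1.54 -0.13  1.23  1.58] err 0.0 0.0
   [ 0.63 -0.2   0.3 ] [-0.01  0.41  0.34  1.52 -0.14  1.23  1.82] err 0.0 0.0
A
   [ 0.523 -0.206  0.232] [ 0.05  0.05  0.4   2.22 -0.47  0.46  2.29] err 0.0002 0.0
   [ 0.547 -0.208  0.188] [ 0.07  0.16  0.38  2.22 -0.69  0.39  2.49] err 0.0002 0.0
B
   [ 0.6  -0.34  0.3 ] [ 0.21  0.47  0.34  1.45 -0.16  1.26  2.03] err 0.0 0.0
   [ 0.509 -0.335  0.232] [ 0.43  0.17  0.3   2.1  -0.66  0.59  2.68] err 0.0001 0.0
   [ 0.532 -0.338  0.188] [ 0.42  0.26  0.3   2.1  -0.79  0.52  2.8 ] err 0.0001 0.0
```

```bash
cat > p3.py <<'E'
from plan import *
from h import r,mv,pose
p,qq,o=pose(); q0=np.array(o['joints'])
V=tool([0,0,-1],yr)
q=show(q0,[([.52,.02,.31],RR),([.5,.1,.32],RR),([.62,.08,.32],V),([.63,-.2,.3],V),(LA+n_*.135,RR),(LA+n_*.085,RR)],'r2')
print(mv(p,qq,[.52,.02,.31],RR),mv(p,qq,[.5,.1,.32],RR))
E
python3 p3.py
```

```text
r2
   [0.52 0.02 0.31] [-1.24 -0.26  0.88  2.21  0.59  0.71  0.75] err 0.0 0.0
   [0.5  0.1  0.32] [-1.17 -0.21  0.63  2.2   0.56  0.76  0.6 ] err 0.0 0.0
   [0.62 0.08 0.32] [-0.73  0.39  0.71  1.58 -0.27  1.27  1.5 ] err 0.0 0.0
   [ 0.63 -0.2   0.3 ] [-0.16  0.45  0.57  1.52 -0.25  1.25  1.9 ] err 0.0 0.0
   [ 0.523 -0.206  0.232] [-0.07  0.05  0.53  2.22 -0.49  0.47  2.31] err 0.0002 0.0
   [ 0.547 -0.208  0.188] [ 0.01  0.17  0.45  2.22 -0.72  0.39  2.52] err 0.0002 0.0
[ 2.073e-01  5.747e-01 -2.445e-01  3.000e-04 -7.000e-04  8.000e-04] [ 2.895e-01  8.841e-01 -3.334e-01  3.000e-04 -7.000e-04  8.000e-04]
```

>>> apply_moves:
  rows:
    - [0.07,0.19,-0.08,0,0,0]
    - [0.14,0.38,-0.16,0,0,0]
    - [0.207,0.57,-0.245,0,0,0]
    - [0.25,0.75,-0.29,0,0,0]
    - [0.29,0.88,-0.333,0,0,0]

```text
clock: 8.93
tcp_pos: [0.4995, 0.0975, 0.3187]
orientation: [0.149, 2.652, -0.04]
contact_force: [0.0, -0.7, -1.9]
grip_width: 0.0146
gripper_force: 61.0
```

```bash
cat > p4.py <<'E'
from plan import *
from h import r,mv,pose
p,qq,o=pose(); q0=np.array(o['joints']); print(p,np.round(q0,2),o['clock'],o['grip_width'])
V=tool([0,0,-1],yr)
q=show(q0,[([.62,.08,.32],V),([.63,-.2,.3],V),(LA+n_*.135,RR),(LA+n_*.085,RR)],'r2')
print(mv(p,qq,[.62,.08,.32],V),mv(p,qq,[.63,-.1,.31],V))
E
python3 p4.py
```

```text
[0.49946574 0.09752266 0.31873872] [-1.21 -0.2   0.64  2.19  0.6   0.81  0.55] 8.925 0.01456882162261186
r2
   [0.62 0.08 0.32] [-0.73  0.39  0.72  1.58 -0.27  1.27  1.5 ] err 0.0 0.0
   [ 0.63 -0.2   0.3 ] [-0.16  0.45  0.57  1.52 -0.25  1.25  1.9 ] err 0.0 0.0
   [ 0.523 -0.206  0.232] [-0.07  0.05  0.53  2.22 -0.49  0.47  2.31] err 0.0002 0.0
   [ 0.547 -0.208  0.188] [ 0.01  0.17  0.45  2.22 -0.72  0.39  2.52] err 0.0002 0.0
[-0.4329 -0.0153  0.223  -0.0017  0.3093 -0.0016] [-0.5206 -0.7261  0.3161 -0.0017  0.3093 -0.0016]
```

>>> apply_moves:
  rows:
    - [-0.1,0,0.05,0,0.07,0]
    - [-0.21,0,0.11,0,0.15,0]
    - [-0.32,-0.01,0.17,0,0.23,0]
    - [-0.433,-0.015,0.223,0,0.309,0]
    - [-0.45,-0.15,0.24,0,0.309,0]

```text
clock: 9.55
tcp_pos: [0.6266, 0.0487, 0.3159]
orientation: [-0.165, -3.136, 0.004]
contact_force: [-0.1, -0.8, -1.9]
grip_width: 0.0146
gripper_force: 60.8
```

```bash
sed -i '/^q=show/,$d' p4.py; cat >> p4.py <<'E'
q=show(q0,[([.63,-.18,.3],V),(LA+n_*.135,RR),(LA+n_*.085,RR)],'r2')
print(mv(p,qq,[.63,-.18,.30],V))
E
python3 p4.py
```

```text
[0.62661648 0.04866835 0.31592035] [-0.84  0.46  0.95  1.61 -0.39  1.27  1.64] 9.55 0.014577138853753587
r2
   [ 0.63 -0.18  0.3 ] [-0.26  0.45  0.66  1.53 -0.29  1.25  1.91] err 0.0 0.0
   [ 0.523 -0.206  0.232] [-0.13  0.05  0.59  2.22 -0.5   0.47  2.31] err 0.0002 0.0
   [ 0.547 -0.208  0.188] [-0.02  0.17  0.48  2.22 -0.73  0.4   2.53] err 0.0002 0.0
[-1.096e-01 -9.080e-01  6.570e-02 -1.500e-03 -5.000e-04  3.000e-03]
```

>>> apply_moves:
  rows:
    - [-0.02,-0.18,0.01,0,0,0]
    - [-0.05,-0.37,0.02,0,0,0]
    - [-0.08,-0.56,0.04,0,0,0]
    - [-0.1,-0.75,0.05,0,0,0]
    - [-0.11,-0.91,0.065,0,0,0]

```text
clock: 10.18
tcp_pos: [0.6249, -0.1866, 0.3025]
orientation: [0.178, 3.133, 0.0]
contact_force: [-0.0, 0.5, -1.8]
grip_width: 0.015
gripper_force: 60.8
```

```bash
sed -i '/^q=show/,$d' p4.py; cat >> p4.py <<'E'
H=LA+n_*.15
q=show(q0,[(H,RR),(LA+n_*.085,RR),(LA+n_*.15,RR)],'r2')
print(mv(p,qq,H,RR))
E
python3 p4.py
```

```text
[ 0.6248949  -0.18656748  0.30247934] [-0.43  0.52  0.93  1.57 -0.43  1.26  2.03] 10.175 0.014975526417266493
r2
   [ 0.516 -0.205  0.245] [-0.33  0.02  0.78  2.22 -0.44  0.49  2.26] err 0.0002 0.0
   [ 0.547 -0.208  0.188] [-0.12  0.18  0.59  2.22 -0.78  0.41  2.57] err 0.0002 0.0
   [ 0.516 -0.205  0.245] [-0.2   0.02  0.64  2.22 -0.43  0.49  2.25] err 0.0002 0.0
[ 4.241e-01 -1.228e-01  2.286e-01 -3.000e-04 -3.089e-01 -2.300e-03]
```

>>> apply_moves:
  rows:
    - [0.08,-0.03,0.03,0,-0.07,0]
    - [0.17,-0.06,0.08,0,-0.15,0]
    - [0.26,-0.09,0.13,0,-0.23,0]
    - [0.36,-0.12,0.19,0,-0.309,0]
    - [0.424,-0.123,0.229,0,-0.309,0]

```text
clock: 10.8
tcp_pos: [0.5112, -0.2031, 0.2427]
orientation: [0.155, 2.652, -0.034]
contact_force: [1.2, 0.6, -1.3]
grip_width: 0.0146
gripper_force: 60.9
```

>>> apply_moves:
  rows:
    - [0,0,0,0,0,0]

```text
clock: 10.92
tcp_pos: [0.5145, -0.203, 0.2448]
orientation: [0.152, 2.651, -0.036]
contact_force: [0.7, -0.1, -0.6]
grip_width: 0.0146
gripper_force: 60.8
```

```bash
cat > p5.py <<'E'
from look import *
print('err hover',mv(p,q,LA+n_*.15,RR))
t=snap('top'); s=snap('side')
for nme,x in (('s',s),('t',t)):
    print(nme,[(k,np.round(r.landmark_of(x,k)[0]['point'],1)) for k in('cap','cap_bar','rack_bed') if r.landmark_of(x,k)])
print('pred cap',[np.round(proj(x,p-.082*n_),1) for x in(s,t)])
a,b=[cv2.resize(cv2.cvtColor(x['pixels'],cv2.COLOR_RGB2BGR)[y:y+130,c:c+160],None,fx=4,fy=4,interpolation=cv2.INTER_CUBIC) for x,y,c in((s,200,310),(t,155,335))]
b=cv2.convertScaleAbs(b,alpha=1.3)
cv2.imwrite('pics/c5.png',cv2.resize(np.hstack([a,b]),(800,325)))
E
python3 p5.py
```

```text
[ 0.51451955 -0.20303703  0.24484793] [-0.65  0.04  1.02  2.23 -0.36  0.45  2.12] 10.925
err hover [-0.0071 -0.0072  0.0033 -0.0006 -0.0012 -0.0028]
s [('cap', array([357.8, 213.7])), ('rack_bed', array([345.9, 306.7]))]
t [('cap', array([388. , 210.8])), ('cap_bar', array([389.7, 224.4]))]
pred cap [array([368.5, 232.8]), array([386.7, 213.6])]
```

View pics/c5.png

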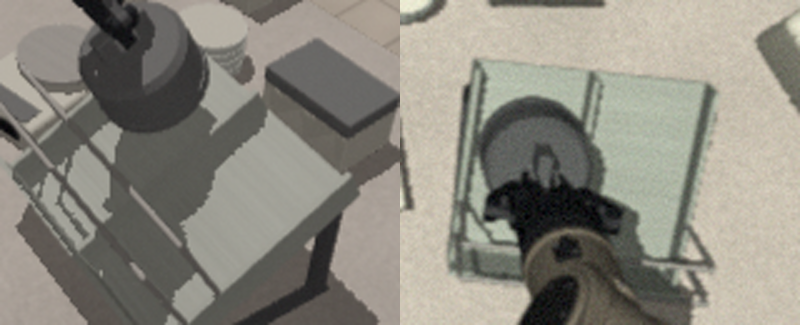

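```bash
cat > p6.py <<'E'
from look import *
t=snap('top')
O=LA-.165*Xr-.065*yr
def B(x,y,z): return O+x*Xr+y*yr+z*n_
F=5; x0,y0=350,170
def line(im,pts,c):
    a=np.array([(np.array(proj(t,X))-[x0,y0]+.5)*F for X in pts]); cv2.polylines(im,[np.int32(a*16)],False,c,1,cv2.LINE_AA,4)
ims=[]
for src in (cv2.imread('pics/top0.png'),cv2.cvtColor(t['pixels'],cv2.COLOR_RGB2BGR)):
    im=cv2.convertScaleAbs(cv2.resize(src[y0:y0+100,x0:x0+80],None,fx=F,fy=F,interpolation=cv2.INTER_CUBIC),alpha=1.3)
    line(im,[B(0,3,0),B(.235,.003,0)],(0,0,255)) if 0 else None
    for y in (.003,.127): line(im,[B(0,y,0),B(.235,y,0)],(0,0,255)); line(im,[B(0,y,.035),B(.235,y,.035)],(0,255,0))
    ims.append(im)
c=p-.082*n_; th=np.linspace(0,2*np.pi,60)
line(ims[1],[c+.058*(np.cos(a)*Xr+np.sin(a)*yr) for a in th],(255,0,0)); line(ims[1],[c+.07*n_+.056*(np.cos(a)*Xr+np.sin(a)*yr) for a in th],(255,0,255))
cv2.imwrite('pics/c6.png',np.hstack(ims))
E
python3 p6.py
```

```text
[ 0.51691867 -0.20202038  0.24622428] [-0.65  0.04  1.02  2.22 -0.36  0.45  2.11] 11.525
```

View pics/c6.png

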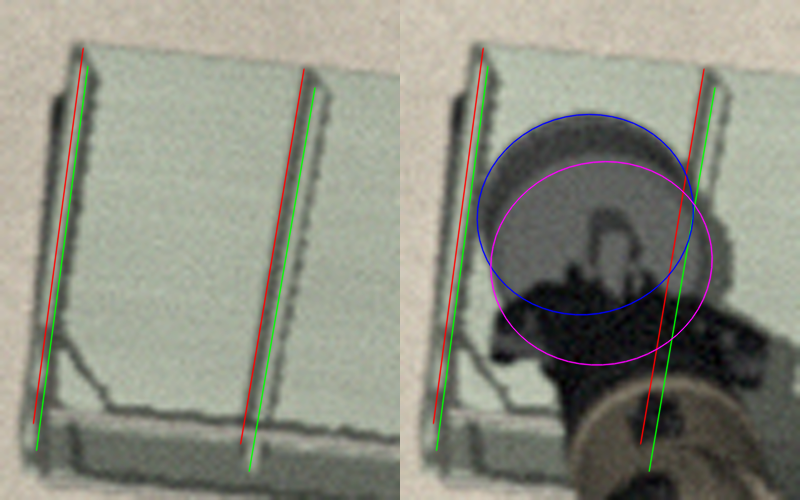

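```bash
cat > p7.py <<'E'
from look import *
print(mv(p,q,LA+n_*.088,RR), 'height',(p-LA)@n_,'lat',(p-LA)@yr,'up',(p-LA)@Xr,o['contact_force'])
E
python3 p7.py
```

```text
[ 0.51685585 -0.20194376  0.24619843] [-0.65  0.04  1.02  2.22 -0.36  0.45  2.11] 11.575
[ 0.0033 -0.0124  0.252  -0.0007  0.0003  0.    ] height 0.15099627461639692 lat 0.0031592317080531476 up 0.0008022518497125264 [ 0.33482572  0.45160927 -1.54852189]
```

>>> apply_moves:
  rows:
    - [0.003,-0.01,0.06,0,0,0]
    - [0.003,-0.012,0.12,0,0,0]
    - [0.003,-0.012,0.18,0,0,0]
    - [0.003,-0.012,0.23,0,0,0]
    - [0.003,-0.012,0.252,0,0,0]

```text
clock: 12.2
tcp_pos: [0.5452, -0.2082, 0.1895]
orientation: [0.146, 2.65, -0.038]
contact_force: [0.4, -0.5, -1.6]
grip_width: 0.0147
gripper_force: 60.9
```

```bash
python3 p7.py
```

```text
[ 0.54524236 -0.20819507  0.18954267] [-0.38  0.24  0.81  2.22 -0.86  0.39  2.57] 12.2
[-0.0011 -0.0002 -0.0024 -0.0009 -0.0003  0.0001] height 0.08740397798677775 lat 6.064397762521514e-05 up -0.00027788660095207085 [ 0.35835152 -0.54436941 -1.62150995]
```

Descend in small steps until the load comes off.

>>> apply_moves:
  rows:
    - [0,0,0.008,0,0,0]
    - [0,0,0.012,0,0,0]

```text
clock: 12.45
tcp_pos: [0.5467, -0.2085, 0.1879]
orientation: [0.146, 2.648, -0.038]
contact_force: [0.1, 0.2, -2.8]
grip_width: 0.0147
gripper_force: 60.9
```

>>> apply_moves:
  rows:
    - [0,0,0.006,0,0,0]
    - [0,0,0.008,0,0,0]

```text
clock: 12.7
tcp_pos: [0.5475, -0.2085, 0.1863]
orientation: [0.147, 2.648, -0.037]
contact_force: [-9.2, 2.5, 12.0]
grip_width: 0.0148
gripper_force: 63.2
```

>>> apply_moves:
  rows:
    - [0,0,-0.003,0,0,0]
    - [0,0,-0.003,0,0,0]
    - [0,0,-0.003,0,0,0]
    - [0,0,-0.01,0,0,0]
  claw: 1

```text
clock: 13.2
tcp_pos: [0.5464, -0.2084, 0.188]
orientation: [0.146, 2.649, -0.038]
contact_force: [-1.0, -0.3, 0.2]
grip_width: 0.0844
gripper_force: 0.0
```

>>> apply_moves:
  rows:
    - [0,0,-0.1,0,0,0]
    - [0,0,-0.2,0,0,0]
    - [0,0,-0.3,0,0,0]
    - [0,0,-0.3,0,0,0]

```text
clock: 13.7
tcp_pos: [0.5121, -0.2034, 0.2553]
orientation: [0.144, 2.646, -0.034]
contact_force: [0.5, 0.1, -0.9]
grip_width: 0.0855
gripper_force: 0.0
```

```bash
cat > p8.py <<'E'
from plan import *
from look import *
t=snap('top'); s=snap('side')
O=LA-.165*Xr-.065*yr
rs=[]
for x in(s,t):
    l=r.landmark_of(x,'cap'); print([(np.round(k['point'],1),k['conf']) for k in l[:1]],'expected at stop',np.round(proj(x,O+.058*Xr+.065*yr),1),'at release',np.round(proj(x,LA),1))
    if l: rs.append(ray(x,l[0]['point']))
if len(rs)==2:
    T,e=tri(rs); print(T,e,'rack frame',(T-O)@Xr,(T-O)@yr,(T-O)@n_)
q0=np.array(o['joints'])
V=tool([0,0,-1],yr)
qq=show(q0,[([.63,-.2,.3],V),([.65,0.,.32],V),([.6,.22,.33],V),(CAP:=np.array([.572,.279,.124])+axb*.2,tool(-axb,[.0958,.9954,0]))],'back')
E
sed -i 's/^from look import \*/from look import *\nqt=q/' p8.py
python3 p8.py
```

```text
[ 0.51206659 -0.20343796  0.25534381] [-0.76 -0.01  1.13  2.22 -0.25  0.46  2.03] 13.7
[(array([348.9, 273.1]), 0.58)] expected at stop [347.7 273.3] at release [378.3 245.9]
[(array([379.3, 239.2]), 0.6)] expected at stop [379.5 238.5] at release [384.6 204.5]
[ 0.49244877 -0.2031817   0.06318238] [np.float64(0.0025509160847192827), np.float64(0.0025509160847192697)] rack frame 0.05858133330475218 0.0642504703864049 0.0007281508054182949
back
   [ 0.63 -0.2   0.3 ] [-0.28  0.49  0.75  1.52 -0.34  1.27  1.98] err 0.0001 0.0
   [0.65 0.   0.32] [-0.44  0.4   0.51  1.52 -0.2   1.27  1.56] err 0.0 0.0
   [0.6  0.22 0.33] [-0.68  0.36  0.34  1.53 -0.12  1.27  1.15] err 0.0 0.0
   [0.491 0.287 0.307] [-1.07  0.05  0.27  2.01  0.4   0.83  0.44] err 0.0 0.0
```

```bash
python3 - <<'E'
from look import *
V=tool([0,0,-1],yr)
print(mv(p,q,[.63,-.18,.31],V),mv(p,q,[.64,0,.32],V))
E
```

```text
[ 0.51125177 -0.20415229  0.25361499] [-0.76 -0.01  1.12  2.22 -0.26  0.46  2.03] 13.9
[-5.133e-01  1.483e-01  1.720e-02 -6.000e-04  3.109e-01 -4.000e-04] [-4.972e-01  8.683e-01 -3.730e-02 -6.000e-04  3.109e-01 -4.000e-04]
```

>>> apply_moves:
  rows:
    - [-0.11,0.03,-0.02,0,0.07,0]
    - [-0.23,0.06,-0.02,0,0.15,0]
    - [-0.36,0.1,0,0,0.23,0]
    - [-0.49,0.2,0.01,0,0.311,0]
    - [-0.51,0.4,0,0,0.311,0]

```text
clock: 14.52
tcp_pos: [0.6375, -0.1193, 0.3103]
orientation: [-0.178, -3.132, 0.008]
contact_force: [-0.1, -0.4, -0.1]
grip_width: 0.0855
gripper_force: 0.0
```

```bash
python3 - <<'E'
from look import *
V=tool([0,0,-1],yr)
print(mv(p,q,[.63,.1,.33],V))
E
```

```text
[ 0.63753705 -0.1192596   0.31025944] [-0.58  0.55  1.02  1.57 -0.47  1.3   1.96] 14.525
[ 0.1294  0.8676 -0.083  -0.0033 -0.0027 -0.0021]
```

>>> apply_moves:
  rows:
    - [0.03,0.2,-0.02,0,0,0]
    - [0.06,0.4,-0.04,0,0,0]
    - [0.09,0.6,-0.06,0,0,0]
    - [0.12,0.8,-0.083,0,0,0]
    - [0.2,0.95,-0.09,0,-0.05,0]

```text
clock: 15.15
tcp_pos: [0.6123, 0.1271, 0.3342]
orientation: [0.166, 3.057, -0.01]
contact_force: [-0.2, 1.9, 1.3]
grip_width: 0.0852
gripper_force: 0.0
```

```bash
cat >> h.py <<'E'
BK=CAP+.012*axb
E
python3 - <<'E'
from look import *
print(mv(p,q,[.54,.25,.33],RB),mv(p,q,BK+.125*axb,RB),BK+.125*axb)
t=snap('top'); s=snap('side')
for k in('bottle','adapter','lug','bucket'):
    l=[r.landmark_of(x,k) for x in(s,t)]; print(k,[(np.round(a[0]['point'],1),a[0]['conf']) for a in l if a])
    if all(l):
        T,e=tri([ray(s,l[0][0]['point']),ray(t,l[1][0]['point'])]); d=T-BK; print('  ',T,e[0],'bucket frame',d@hb*np.cos(.419)+d[2]*np.sin(.419),d@yb,d@axb)
ol=r.outline_of(t,'bottle'); print([(x['rect'],x['conf']) for x in ol[:1]])
E
```

```text
[0.61233633 0.12712916 0.33420138] [-1.11  0.45  1.12  1.66 -0.41  1.22  1.54] 15.15
[ 0.341   0.4573 -0.0113 -0.0032 -0.2158 -0.0074] [ 0.4747  0.5843  0.3021 -0.0032 -0.2158 -0.0074] [0.51653362 0.28434081 0.24915573]
bottle [(array([283. , 179.9]), 0.68)]
adapter [(array([286.2, 176.9]), 0.6)]
lug [(array([276.7, 150.3]), 0.51), (array([289.4, 155.9]), 0.73)]
   [0.5893706  0.084747   0.29840628] 0.09891422834878576 bucket frame 0.10375793904787736 -0.19169379676202392 0.13272258018668415
bucket [(array([272.2, 162.2]), 0.71)]
[]
```

>>> apply_moves:
  rows:
    - [0.1,0.12,0,0,-0.06,0]
    - [0.2,0.25,0.05,0,-0.12,0]
    - [0.3,0.4,0.12,0,-0.18,0]
    - [0.42,0.53,0.2,0,-0.216,-0.007]
    - [0.47,0.58,0.24,-0.003,-0.216,-0.007]

```text
clock: 16.32
tcp_pos: [0.5122, 0.2835, 0.2652]
orientation: [0.128, 2.722, -0.028]
contact_force: [0.1, -0.5, -0.2]
grip_width: 0.0851
gripper_force: 0.0
```

>>> apply_moves:
  rows:
    - [0,0,0,0,0,0]

```text
clock: 16.45
tcp_pos: [0.5148, 0.281, 0.2667]
orientation: [0.133, 2.721, -0.029]
contact_force: [0.1, -0.3, 0.0]
grip_width: 0.0855
gripper_force: 0.0
```

```bash
cat > p9.py <<'E'
from look import *
print(mv(p,q,BK+.125*axb,RB)); xb=hb*np.cos(np.radians(24))+np.array([0,0,np.sin(np.radians(24))])
t=snap('top'); s=snap('side')
for k in('bottle','adapter','lug','bucket'):
    l=[r.landmark_of(x,k) for x in(s,t)]; print(k,[(np.round(a[0]['point'],1),a[0]['conf']) for a in l if a])
    if all(l):
        T,e=tri([ray(s,l[0][0]['point']),ray(t,l[1][0]['point'])]); d=T-BK; print('  ',T,e[0],'bucket frame',d@xb,d@yb,d@axb)
def circ(c,rad): return [c+rad*(np.cos(a)*xb+np.sin(a)*yb) for a in np.linspace(0,2*np.pi,50)]
F=5; ims=[]
for x,(x0,y0) in((s,(235,120)),(t,(180,165))):
    im=cv2.convertScaleAbs(cv2.resize(cv2.cvtColor(x['pixels'],cv2.COLOR_RGB2BGR)[y0:y0+80,x0:x0+80],None,fx=F,fy=F,interpolation=cv2.INTER_CUBIC),alpha=1.4)
    for C,col in((circ(BK+.042*axb,.022),(0,0,255)),(circ(BK,.052),(255,0,0)),([BK+.04*axb+.039*xb+.013*yb,BK+.04*axb+.039*xb-.013*yb],(0,255,0))):
        a=np.array([(proj(x,Q)-[x0,y0]+.5)*F for Q in C]); cv2.polylines(im,[np.int32(a*16)],False,col,1,cv2.LINE_AA,4)
    ims.append(im)
cv2.imwrite('pics/c9.png',np.hstack(ims))
E
python3 p9.py
```

```text
[0.5147558  0.28101465 0.26671445] [-1.85  0.41  1.38  2.04 -0.24  0.68  1.07] 16.45
[ 0.0232  0.014   0.0665 -0.0006 -0.0006 -0.0009]
bottle [(array([283.2, 179.7]), 0.51), (array([220.2, 204.8]), 0.67)]
   [0.60011983 0.27033566 0.05458157] 0.0002064595474016999 bucket frame -0.001905902802572336 -0.0059292817216662855 -0.08713937173296823
adapter [(array([275. , 162.5]), 0.62), (array([217.9, 205.5]), 0.72)]
   [0.57936805 0.26285056 0.13676088] 0.007677026091584713 bucket frame 0.013304412741911128 -0.01536889807463682 -0.003954979990529126
lug [(array([275.8, 146.9]), 0.54), (array([207.3, 202.6]), 0.75)]
   [0.58734247 0.27752213 0.18487301] 0.00020322098929996714 bucket frame 0.03884020158574282 -5.57944218291433e-07 0.03734103626715457
bucket [(array([274.1, 163.4]), 0.86), (array([211.4, 209.8]), 0.65)]
   [0.57601959 0.27980688 0.1251471 ] 0.00032716616141836304 bucket frame 0.0040510870534978625 0.001188421285764079 -0.01254800726423086
```

View pics/c9.png

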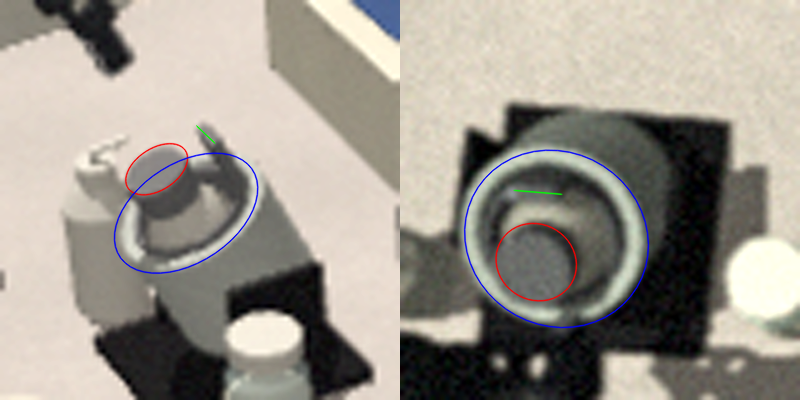

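```bash
cat > p10.py <<'E'
from plan import *
from h import *
p,qq,o=pose(); q0=np.array(o['joints']); 
V=tool([0,0,-1],yb)
G=BK+.014*axb
print(mv(p,qq,G+.04*axb,RB),mv(p,qq,G,RB))
show(q0,[(G,RB),(G+.1*axb,RB),([.58,.2,.33],V),([.605,.1,.3],V),([.605,0,.25],V),([.605,0,.055+.094],V)],'')
E
python3 p10.py
```

```text
[ 2.700e-02  1.690e-02  3.513e-01 -2.000e-04 -2.000e-04 -2.600e-03] [ 2.700e-02  1.700e-02  5.113e-01 -2.000e-04 -2.000e-04 -2.600e-03]

   [0.561 0.28  0.148] [-1.35  0.44  0.79  2.05 -0.12  0.43  0.92] err 0.0 0.0
   [0.521 0.284 0.239] [-1.41  0.21  0.73  2.04  0.23  0.64  0.6 ] err 0.0 0.0
   [0.58 0.2  0.33] [-0.8   0.33  0.52  1.59 -0.17  1.26  1.22] err 0.0 0.0
   [0.605 0.1   0.3  ] [-0.57  0.34  0.44  1.63 -0.15  1.2   1.38] err 0.0 0.0
   [0.605 0.    0.25 ] [-0.37  0.36  0.39  1.71 -0.15  1.1   1.54] err 0.0 0.0
   [0.605 0.    0.149] [-0.3   0.46  0.29  1.8  -0.16  0.91  1.55] err 0.0 0.0
```

>>> apply_moves:
  rows:
    - [0.027,0.017,0.12,0,0,-0.002]
    - [0.027,0.017,0.25,0,0,-0.002]
    - [0.027,0.017,0.37,0,0,-0.002]
    - [0.027,0.017,0.46,0,0,-0.002]
    - [0.027,0.017,0.5,0,0,-0.002]

```text
clock: 17.58
tcp_pos: [0.5601, 0.28, 0.1492]
orientation: [0.131, 2.721, -0.03]
contact_force: [0.3, 0.3, -0.2]
grip_width: 0.0856
gripper_force: 0.0
```

```bash
python3 - <<'E'
from look import *
print(mv(p,q,BK+.014*axb,RB),o['contact_force'])
E
```

```text
[0.56007714 0.28000571 0.14917433] [-1.46  0.55  0.98  2.07 -0.42  0.44  1.2 ] 17.575
[-0.0028  0.0006  0.0075 -0.001  -0.0007 -0.    ] [ 0.3465169  0.2675689 -0.1709847]
```

>>> apply_moves:
  rows:
    - [0,0,0,0,0,0]
    - [0,0,0,0,0,0]
    - [0,0,0,0,0,0]
    - [0,0,0,0,0,0]
  claw: 0
  newtons: 60

```text
clock: 18.08
tcp_pos: [0.5601, 0.2813, 0.1513]
orientation: [0.13, 2.719, -0.026]
contact_force: [-3.2, -0.2, 4.1]
grip_width: 0.0425
gripper_force: 59.8
```

>>> apply_moves:
  rows:
    - [0,0,-0.05,0,0,0]
    - [0,0,-0.12,0,0,0]
    - [0,0,-0.2,0,0,0]
    - [0,0,-0.3,0,0,0]
    - [0,0,-0.4,0,0,0]

```text
clock: 18.7
tcp_pos: [0.5183, 0.2844, 0.2423]
orientation: [0.131, 2.722, -0.028]
contact_force: [1.5, 0.6, -1.7]
grip_width: 0.0421
gripper_force: 61.4
```

```bash
cat > p11.py <<'E'
from plan import *
from h import *
p,qq,o=pose(); q0=np.array(o['joints']); print(p,np.round(q0,2),o['clock'])
xb=hb*np.cos(np.radians(24))+np.array([0,0,np.sin(np.radians(24))])
t=snap('top'); s=snap('side')
for k in('bottle','adapter','lug','pan'):
    l=[r.landmark_of(x,k) for x in(s,t)]; print(k,[(np.round(a[0]['point'],1),a[0]['conf']) for a in l if a])
    if all(l):
        T,e=tri([ray(s,l[0][0]['point']),ray(t,l[1][0]['point'])]); d=T-BK; print('  ',np.round(T,4),e[0],'bucket frame',d@xb,d@yb,d@axb)
V=tool([0,0,-1],yb)
print(mv(p,qq,p+.03*axb,RB),mv(p,qq,[.57,.2,.34],V))
show(q0,[(p+.03*axb,RB),([.57,.2,.34],V),([.605,.1,.3],V)],'')
E
python3 p11.py
```

```text
[0.51832156 0.28439032 0.24231281] [-1.78  0.43  1.29  2.06 -0.27  0.63  1.08] 18.7
bottle [(array([270.6, 159.7]), 0.7), (array([210., 220.]), 0.88)]
   [0.5512 0.2727 0.152 ] 0.008475854142665763 bucket frame -0.00699911996861397 -0.008292066586303366 0.021765492932080834
adapter [(array([285.8, 178.7]), 0.63), (array([214.8, 204.7]), 0.66)]
   [0.6091 0.2841 0.0466] 0.00865999861249604 bucket frame 0.0018070218266934349 0.008670709040222511 -0.09751921235572053
lug [(array([278.3, 148.3]), 0.5), (array([289. , 153.8]), 0.5)]
   [0.5944 0.0855 0.3025] 0.09807971902639386 bucket frame 0.10994020211898202 -0.1905038350560408 0.13439580667606166
pan [(array([331. , 222.6]), 0.94), (array([311. , 202.5]), 0.81)]
   [ 6.013e-01 -1.000e-04  4.320e-02] 0.004238310958610087 bucket frame 0.018259678665963272 -0.27503002153107986 -0.1085469647164988
[ 2.0e-04 -0.0e+00 -1.2e-01 -1.0e-04 -1.1e-03 -0.0e+00] [-3.760e-01 -3.162e-01 -2.607e-01 -1.000e-04  2.656e-01 -1.000e-04]

   [0.506 0.286 0.27 ] [-1.76  0.21  1.1   2.03  0.13  0.7   0.69] err 0.0001 0.0
   [0.57 0.2  0.34] [-0.94  0.33  0.7   1.6  -0.22  1.29  1.27] err 0.0 0.0
   [0.605 0.1   0.3  ] [-0.64  0.35  0.53  1.63 -0.19  1.21  1.41] err 0.0 0.0
```

>>> apply_moves:
  rows:
    - [0,0,-0.06,0,0,0]
    - [0,0,-0.13,0,0,0]
    - [-0.1,-0.08,-0.18,0,0.08,0]
    - [-0.23,-0.18,-0.23,0,0.17,0]
    - [-0.376,-0.316,-0.26,0,0.266,0]

```text
clock: 19.82
tcp_pos: [0.5622, 0.2148, 0.3315]
orientation: [0.149, 3.08, -0.015]
contact_force: [-0.3, 1.2, -1.4]
grip_width: 0.0422
gripper_force: 61.7
```

>>> apply_moves:
  rows:
    - [0,0,0,0,0,0]

```text
clock: 19.95
tcp_pos: [0.5671, 0.2052, 0.3325]
orientation: [0.176, 3.071, -0.021]
contact_force: [-0.3, -0.4, -2.5]
grip_width: 0.0424
gripper_force: 61.8
```

```bash
cat > p12.py <<'E'
from plan import *
from h import *
p,qq,o=pose(); q0=np.array(o['joints']); print(p,np.round(q0,2),o['clock'],o['grip_width'])
V=tool([0,0,-1],yb)
PAN=np.array([.603,0,.055])
for T in ([.603,.07,.30],PAN+[0,0,.16]): print(mv(p,qq,T,V))
show(q0,[([.603,.1,.3],V),(PAN+[0,0,.16],V)],'')
E
python3 p12.py
```

```text
[0.56714359 0.2052233  0.33250416] [-1.28  0.4   1.1   1.7  -0.35  1.21  1.35] 19.95 0.04242046022237555
[-0.1951 -0.5196  0.1484 -0.0068  0.0419 -0.0118]
[-0.2046 -0.7943  0.4926 -0.0068  0.0419 -0.0118]

   [0.603 0.1   0.3  ] [-0.78  0.38  0.72  1.64 -0.27  1.22  1.48] err 0.0 0.0
   [0.603 0.    0.215] [-0.47  0.41  0.52  1.75 -0.23  1.04  1.61] err 0.0 0.0
```

>>> apply_moves:
  rows:
    - [-0.06,-0.15,0.05,-0.003,0.02,-0.005]
    - [-0.12,-0.32,0.1,-0.007,0.042,-0.01]
    - [-0.18,-0.5,0.2,-0.007,0.042,-0.012]
    - [-0.2,-0.68,0.32,-0.007,0.042,-0.012]
    - [-0.2,-0.79,0.45,-0.007,0.042,-0.012]

```text
clock: 20.58
tcp_pos: [0.5984, 0.0081, 0.2219]
orientation: [-0.131, -3.135, 0.0]
contact_force: [0.2, 1.1, -2.1]
grip_width: 0.0423
gripper_force: 61.9
```

>>> apply_moves:
  rows:
    - [0,0,0,0,0,0]

```text
clock: 20.7
tcp_pos: [0.5962, 0.0081, 0.2203]
orientation: [-0.135, -3.129, 0.002]
contact_force: [0.0, 0.9, -1.5]
grip_width: 0.0423
gripper_force: 61.8
```

```bash
cat > p13.py <<'E'
from plan import *
from h import *
p,qq,o=pose(); q0=np.array(o['joints']); print(p,np.round(q0,2),o['clock'],o['grip_width'])
V=tool([0,0,-1],yb); print('tilt',np.degrees(np.arccos(-qq.as_matrix()[2,2])))
t=snap('top'); s=snap('side'); rs=[]
for k in('bottle','pan'):
    l=[r.landmark_of(x,k) for x in(s,t)]; print(k,[(np.round(a[0]['point'],1),a[0]['conf']) for a in l if a])
    if all(l):
        T,e=tri([ray(s,l[0][0]['point']),ray(t,l[1][0]['point'])]); print('  ',np.round(T,4),e[0])
for k in ((s,'side'),(t,'top')):
    ol=r.outline_of(k[0],'pan')
    if ol:
        c=np.argwhere(ol[0]['pixels']).mean(0)[::-1]; print(k[1],'pan outline centroid',c,ol[0]['rect'],atz(ray(k[0],c),.055))
PAN=np.array([.603,0,.055])
for h in(.13,.105): print(mv(p,qq,PAN+[0,0,h],V))
F=4; ims=[]
for x,(x0,y0) in((s,(280,160)),(t,(260,150))):
    im=cv2.convertScaleAbs(cv2.resize(cv2.cvtColor(x['pixels'],cv2.COLOR_RGB2BGR)[y0:y0+100,x0:x0+100],None,fx=F,fy=F,interpolation=cv2.INTER_CUBIC),alpha=1.2)
    a=np.array([(proj(x,PAN+[.055*np.cos(v),.055*np.sin(v),0])-[x0,y0]+.5)*F for v in np.linspace(0,6.283,50)]); cv2.polylines(im,[np.int32(a*16)],False,(0,0,255),1,cv2.LINE_AA,4)
    ims.append(im)
cv2.imwrite('pics/c13.png',np.hstack(ims))
E
python3 p13.py
```

```text
[0.59619442 0.00808861 0.22032551] [-0.81  0.52  0.97  1.8  -0.48  1.09  1.82] 20.7 0.042341233265334385
tilt 0.5324209690582472
bottle [(array([329. , 199.9]), 0.66), (array([428.2, 208.7]), 0.64)]
   [ 0.4833 -0.2381  0.3512] 0.06511521726959162
pan [(array([335.6, 224.7]), 0.89), (array([311.4, 204.6]), 0.87)]
   [ 0.6035 -0.006   0.0358] 0.004571206434535063
side pan outline centroid [325.88627936 230.62299135] [291.1, 210.5, 67.9, 48.3] [ 0.55467007 -0.02862122  0.055     ]
top pan outline centroid [322.0492126  223.43110236] [303.2, 185.8, 35.7, 58.1] [ 0.53979902 -0.03445513  0.055     ]
[-0.0312 -0.0297  0.1411 -0.0009 -0.0058  0.0064]
[-0.0321 -0.0296  0.2411 -0.0009 -0.0058  0.0064]
```

View pics/c13.png

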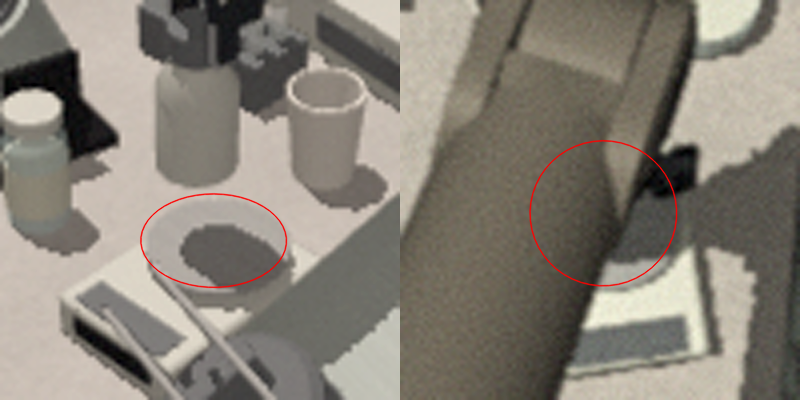

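>>> apply_moves:
  rows:
    - [-0.02,-0.03,0.06,0,-0.003,0.003]
    - [-0.027,-0.046,0.12,0,-0.006,0.006]
    - [-0.027,-0.046,0.18,0,-0.006,0.006]
    - [-0.027,-0.046,0.225,0,-0.006,0.006]
    - [-0.027,-0.046,0.24,0,-0.006,0.006]

```text
clock: 21.72
tcp_pos: [0.6034, -0.0007, 0.1618]
orientation: [0.142, 3.135, 0.001]
contact_force: [0.2, 0.6, -2.0]
grip_width: 0.0421
gripper_force: 62.0
```

```bash
python3 - <<'E'
from look import *
print(mv(p,q,p,tool([0,0,-1],yb)),o['contact_force'],np.degrees(np.arccos(-q.as_matrix()[2,2])))
E
```

```text
[ 0.60339538 -0.00071907  0.16179048] [-0.74  0.59  0.9   1.84 -0.56  0.98  1.88] 21.725
[0.     0.     0.     0.0006 0.0019 0.0037] [ 0.16497513  0.62279919 -2.03646341] 0.1767892415749342
```

>>> apply_moves:
  rows:
    - [0,-0.01,0.01,0,0.002,0]
    - [0,-0.01,0.018,0,0.002,0]
    - [0,-0.01,0.024,0,0.002,0]

```text
clock: 22.1
tcp_pos: [0.6039, -0.0034, 0.1571]
orientation: [0.142, 3.136, 0.002]
contact_force: [-1.2, 0.2, -2.2]
grip_width: 0.0419
gripper_force: 62.0
```

>>> apply_moves:
  rows:
    - [0,0,0.005,0,0,0]
    - [0,0,0.009,0,0,0]

```text
clock: 22.35
tcp_pos: [0.6037, -0.0033, 0.1547]
orientation: [0.142, 3.137, 0.002]
contact_force: [-0.3, -0.6, -2.0]
grip_width: 0.0419
gripper_force: 62.0
```

>>> apply_moves:
  rows:
    - [0,0,0.005,0,0,0]
    - [0,0,0.007,0,0,0]

```text
clock: 22.6
tcp_pos: [0.6044, -0.0034, 0.1537]
orientation: [0.142, 3.136, 0.002]
contact_force: [-1.1, 0.4, 7.0]
grip_width: 0.0422
gripper_force: 62.9
```

>>> apply_moves:
  rows:
    - [0,0,-0.002,0,0,0]
    - [0,0,-0.002,0,0,0]
    - [0,0,-0.002,0,0,0]
    - [0,0,-0.002,0,0,0]
  claw: 1

```text
clock: 23.1
tcp_pos: [0.6037, -0.0034, 0.1534]
orientation: [0.142, 3.137, 0.002]
contact_force: [-0.1, 0.4, 1.0]
grip_width: 0.0855
gripper_force: 0.0
```

>>> apply_moves:
  rows:
    - [0,0,-0.08,0,0,0]
    - [0,0,-0.25,0,0,0]
    - [0,0,-0.45,0,0,0]
    - [0,0,-0.65,0,0,0]
    - [0,0,-0.78,0,0,0]

```text
clock: 23.72
tcp_pos: [0.6039, -0.0045, 0.3524]
orientation: [0.143, 3.133, 0.003]
contact_force: [0.5, 1.0, 0.2]
grip_width: 0.0851
gripper_force: 0.0
```

```bash
cat > p14.py <<'E'
from plan import *
from h import *
p,qq,o=pose(); q0=np.array(o['joints']); print(p,np.round(q0,2),o['clock'],o['grip_width'])
t=snap('top'); s=snap('side')
for k in('bottle','adapter','lug','cap'):
    l=[r.landmark_of(x,k) for x in(s,t)]; print(k,[(np.round(a[0]['point'],1),a[0]['conf']) for a in l if a])
    if all(l):
        T,e=tri([ray(s,l[0][0]['point']),ray(t,l[1][0]['point'])]); print('  ',np.round(T,4),e[0])
print('pred bottle',[np.round(proj(x,[.604,-.003,.055]),1) for x in(s,t)])
# lug grip: tool y = +-xb, tool z=-axb
xb=hb*np.cos(np.radians(24))+np.array([0,0,np.sin(np.radians(24))])
LUG=BK-.085*axb+.112*axb+.039*xb
G=LUG-.019*axb; RL=tool(-axb,xb); RL2=tool(-axb,-xb)
V1=tool([0,0,-1],hb);V2=tool([0,0,-1],-hb)
print('lug',LUG)
for nm,Rl,Vv in(('+',RL,V1),('-',RL2,V2)):
    q=show(q0,[([.62,.05,.36],tool([0,0,-1],yb)),([.6,.2,.36],Vv),(G+.08*axb,Rl),(G,Rl),(G+.11*axb,Rl),([.6,.2,.36],Vv),([.62,0,.4],Vv),([.65,-.3,.36],Vv)],nm)
E
python3 p14.py
```

```text
[ 0.60392886 -0.0044522   0.3524429 ] [-0.86  0.41  1.06  1.63 -0.37  1.32  1.74] 23.725 0.08507590363248752
bottle [(array([331.6, 219. ]), 0.94)]
adapter [(array([284.9, 175.8]), 0.59), (array([217. , 203.8]), 0.89)]
   [0.6057 0.2754 0.0651] 0.004798517056992795
lug [(array([277.9, 147.7]), 0.71), (array([207.6, 203.4]), 0.95)]
   [0.5891 0.2754 0.1818] 0.0037765454529296357
cap [(array([351.2, 274.4]), 0.94), (array([379.9, 238.5]), 0.89)]
   [ 0.4959 -0.2065  0.0586] 0.003879162516287758
pred bottle [array([333.7, 219.5]), array([311.2, 202.2])]
lug [0.59167455 0.27710556 0.175491  ]
+
   [0.62 0.05 0.36] [-0.68  0.36  0.71  1.53 -0.24  1.34  1.53] err 0.0 0.0
   [0.6  0.2  0.36] [-0.96  0.4   0.79  1.51 -0.29  1.35 -0.24] err 0.0 0.0
   [0.567 0.279 0.231] [-1.35  0.3   0.78  1.98  0.07  0.61 -0.78] err 0.0 0.0
   [0.599 0.276 0.158] [-1.19  0.44  0.67  1.98 -0.04  0.46 -0.68] err 0.0 0.0
   [0.555 0.281 0.259] [-1.39  0.24  0.78  1.97  0.14  0.67 -0.84] err 0.0 0.0
   [0.6  0.2  0.36] [-0.86  0.37  0.64  1.51 -0.22  1.34 -0.3 ] err 0.0 0.0
   [0.62 0.   0.4 ] [-0.56  0.33  0.65  1.48 -0.2   1.41  0.01] err 0.0 0.0
   [ 0.65 -0.3   0.36] [-0.03  0.53  0.63  1.29 -0.31  1.42  0.49] err 0.0 0.0
-
   [0.62 0.05 0.36] [-0.68  0.36  0.71  1.53 -0.24  1.34  1.53] err 0.0 0.0
   [0.6  0.2  0.36] [-0.56  0.32  0.22  1.51 -0.07  1.32  2.72] err 0.0 0.0
   [0.567 0.279 0.231] [-0.85  0.23  0.17  1.98  0.39  0.65  2.08] err 0.0001 0.0
   [0.599 0.276 0.158] [-0.74  0.36  0.1   1.99  0.48  0.51  2.01] err 0.0 0.0
   [0.555 0.281 0.259] [-0.73  0.18  0.01  1.97  0.43  0.72  2.05] err 0.0001 0.0
   [0.6  0.2  0.36] [-0.43  0.31  0.05  1.51 -0.01  1.32  2.67] err 0.0 0.0
   [0.62 0.   0.4 ] [ 0.06  0.28 -0.18  1.48  0.05  1.39  2.94] err 0.0001 0.0
   [ 0.65 -0.3   0.36] [ 1.    0.72 -1.19  1.3   0.65  1.54  2.95] err 0.0001 0.0
```

```bash
cat >> h.py <<'E'
xb=hb*np.cos(np.radians(24))+np.array([0,0,np.sin(np.radians(24))])
GL=BK+.011*axb+.039*xb; RL=tool(-axb,xb); V1=tool([0,0,-1],hb)
E
cat > p15.py <<'E'
from look import *
print('via',mv(p,q,[.61,.18,.36],V1),'pre',mv(p,q,GL+.08*axb,RL),'G',mv(p,q,GL,RL),o['contact_force'])
E
python3 p15.py
```

```text
[ 0.60303228 -0.00353075  0.3476752 ] [-0.86  0.42  1.06  1.63 -0.37  1.32  1.75] 24.225
via [ 3.8600e-02  7.3370e-01 -4.8700e-02  3.0000e-04 -4.0000e-04  1.0035e+00] pre [ 0.2508  1.1141  0.4557 -0.2084 -0.2103  0.9874] G [ 0.1206  1.1131  0.7481 -0.2084 -0.2103  0.9874] [-0.1914303   0.30976558  0.43952648]
```

>>> apply_moves:
  rows:
    - [0.01,0.12,-0.03,0,0,0.11]
    - [0.02,0.26,-0.04,0,0,0.22]
    - [0.03,0.42,-0.049,0,0,0.33]
    - [0.038,0.58,-0.049,0,0,0.44]
    - [0.038,0.73,-0.049,0,0,0.55]

```text
clock: 24.85
tcp_pos: [0.6102, 0.1807, 0.3604]
orientation: [1.45, 2.787, 0.002]
contact_force: [0.5, -0.1, -0.1]
grip_width: 0.0854
gripper_force: 0.0
```

```bash
python3 p15.py
```

```text
[0.61015029 0.18071144 0.36041931] [-1.17  0.6   1.27  1.54 -0.58  1.43  0.74] 24.85
via [-2.000e-03 -2.100e-03  1.700e-03  6.000e-04 -4.000e-04  4.504e-01] pre [ 0.4257  0.0811  0.5061 -0.2548 -0.0947  0.4436] G [ 0.341   0.1797  0.7985 -0.2548 -0.0947  0.4436] [ 0.49839415 -0.08808845 -0.05294822]
```

>>> apply_moves:
  rows:
    - [0.06,0.01,0.03,-0.05,-0.019,0.089]
    - [0.13,0.03,0.08,-0.1,-0.038,0.178]
    - [0.21,0.05,0.16,-0.153,-0.057,0.266]
    - [0.31,0.07,0.27,-0.204,-0.076,0.355]
    - [0.4,0.08,0.4,-0.255,-0.095,0.444]

```text
clock: 25.48
tcp_pos: [0.5686, 0.2733, 0.2605]
orientation: [2.074, 1.884, 0.408]
contact_force: [1.4, 1.0, -0.6]
grip_width: 0.0856
gripper_force: 0.0
```

>>> apply_moves:
  rows:
    - [0,0,0,0,0,0]

```text
clock: 25.6
tcp_pos: [0.565, 0.2752, 0.2567]
orientation: [2.068, 1.897, 0.395]
contact_force: [0.3, -0.8, 0.3]
grip_width: 0.0855
gripper_force: 0.0
```

```bash
cat >> p15.py <<'E'
t=snap('top'); s=snap('side')
l=[r.landmark_of(x,'lug') for x in(s,t)]; print([(np.round(a[0]['point'],1),a[0]['conf']) for a in l if a])
print('pred',[np.round(proj(x,BK+.027*axb+.039*xb),1) for x in (s,t)])
if all(l):
    T,e=tri([ray(s,l[0][0]['point']),ray(t,l[1][0]['point'])]); d=T-BK; print(T,e[0],d@xb,d@yb,d@axb)
E
python3 p15.py
```

```text
[0.56500002 0.27522625 0.25674757] [-1.69  0.63  1.42  1.98 -0.64  0.75 -0.1 ] 25.6
via [-0.3656  0.3602 -0.291   0.2641  0.0014  0.0064] pre [ 0.0181 -0.0353  0.084  -0.0026  0.      0.0064] G [ 0.0181 -0.034   0.404  -0.0026  0.      0.0064] [ 0.25921072 -0.84366464  0.26186209]
[(array([276.9, 148.8]), 0.81), (array([207.9, 201.9]), 0.8)]
pred [array([277.3, 149. ]), array([208.3, 201.6])]
[0.59073519 0.27791051 0.17634836] 3.2053039720710424e-05 0.038424041463893346 0.0007112140899894087 0.02819493187079539
```

>>> apply_moves:
  rows:
    - [0.018,-0.034,0.08,-0.002,0,0.006]
    - [0.018,-0.036,0.18,-0.002,0,0.006]
    - [0.018,-0.036,0.28,-0.002,0,0.006]
    - [0.018,-0.036,0.36,-0.002,0,0.006]
    - [0.018,-0.036,0.4,-0.002,0,0.006]

```text
clock: 26.42
tcp_pos: [0.6033, 0.2724, 0.1663]
orientation: [2.081, 1.876, 0.409]
contact_force: [-0.4, -0.1, 0.5]
grip_width: 0.0855
gripper_force: 0.0
```

```bash
sed '/^t=/,$d' p15.py > p16.py; python3 p16.py
```

```text
[0.60331038 0.27241427 0.16631424] [-1.47  0.7   1.17  1.99 -0.78  0.57 -0.02] 26.425
via [-0.3614  0.3779 -0.6813  0.2698 -0.0021 -0.0046] pre [ 0.0145 -0.0276 -0.3092  0.0031 -0.0011 -0.0049] G [ 0.014  -0.0292  0.0108  0.0031 -0.0011 -0.0049] [-0.37318418 -0.1063064   0.50767435]
```

>>> apply_moves:
  rows:
    - [0.007,-0.015,0.008,0,0,0]
    - [0.014,-0.029,0.011,0.003,0,-0.005]
    - [0.014,-0.029,0.011,0.003,0,-0.005]

```text
clock: 26.8
tcp_pos: [0.5966, 0.2786, 0.1608]
orientation: [2.073, 1.89, 0.403]
contact_force: [0.2, -0.8, -1.2]
grip_width: 0.0854
gripper_force: 0.0
```

```bash
python3 p16.py
```

```text
[0.5965856  0.27857162 0.16084935] [-1.48  0.7   1.16  2.   -0.78  0.57 -0.02] 26.8
via [-0.3867  0.4059 -0.6918  0.2665 -0.0013  0.0024] pre [-6.900e-03  6.300e-03 -3.172e-01 -2.000e-04 -1.700e-03  2.000e-03] G [-0.0077  0.0064  0.0027 -0.0002 -0.0017  0.002 ] [ 0.17440573 -0.77078537 -1.204292  ]
```

Within 2 mm; close on the lug.

>>> apply_moves:
  rows:
    - [-0.004,0.006,0.002,0,0,0]
    - [-0.004,0.006,0.002,0,0,0]
    - [-0.004,0.006,0.002,0,0,0]
    - [-0.004,0.006,0.002,0,0,0]
    - [-0.004,0.006,0.002,0,0,0]
  claw: 0
  newtons: 80

```text
clock: 27.42
tcp_pos: [0.5978, 0.277, 0.1606]
orientation: [2.075, 1.89, 0.401]
contact_force: [-4.3, 1.5, 4.1]
grip_width: 0.0075
gripper_force: 78.3
```

>>> apply_moves:
  rows:
    - [0,0,-0.05,0,0,0]
    - [0,0,-0.12,0,0,0]
    - [0,0,-0.2,0,0,0]
    - [0,0,-0.3,0,0,0]
    - [0,0,-0.4,0,0,0]

```text
clock: 28.05
tcp_pos: [0.5571, 0.2801, 0.253]
orientation: [2.074, 1.888, 0.401]
contact_force: [-0.6, 0.7, -0.9]
grip_width: 0.0076
gripper_force: 78.3
```

```bash
cat > p17.py <<'E'
from plan import *
from h import *
p,qq,o=pose(); q0=np.array(o['joints']); print(p,np.round(q0,2),o['clock'],'along axis',(p-GL)@axb)
t=snap('top'); s=snap('side')
l=[r.landmark_of(x,'adapter') for x in(s,t)]
if all(l):
    T,e=tri([ray(s,l[0][0]['point']),ray(t,l[1][0]['point'])]); d=T-BK; print(T,e[0],d@xb,d@yb,d@axb)
# rack: sleeve centre over LB, lug at +.039 Xr, TCP height .093+... above bed
RK=tool(-n_,Xr); VR=tool([0,0,-1],hr); h=.112+.003-.019
TB=LB+.039*Xr+h*n_
print(TB,mv(p,qq,p+.03*axb,RL),mv(p,qq,[.6,.2,.38],V1))
show(q0,[(p+.03*axb,RL),([.6,.2,.38],V1),([.64,0,.4],V1),([.66,-.2,.38],VR),([.66,-.33,.36],VR),(TB+.06*n_,RK),(TB,RK),(TB+.06*n_,RK)])
E
python3 p17.py
```

```text
[0.55714597 0.28010339 0.25299005] [-1.71  0.62  1.42  1.99 -0.62  0.73 -0.14] 28.05 along axis 0.10089515575843154
[0.56075223 0.27280068 0.16019516] 0.004957435133798178 0.005036660158094266 -0.007248834968065232 0.02537806804218343
[ 0.56142991 -0.34083305  0.21557236] [ 2.0e-04 -1.0e-04 -1.2e-01 -3.0e-04 -9.0e-04  1.2e-03] [-0.3027  0.3898 -0.3829  0.2663 -0.0006  0.0014]

   [0.545 0.281 0.28 ] [-1.83  0.46  1.41  1.96 -0.35  0.75 -0.4 ] err 0.0001 0.0
   [0.6  0.2  0.38] [-1.06  0.43  0.96  1.48 -0.36  1.41 -0.18] err 0.0 0.0
   [0.64 0.   0.4 ] [-0.64  0.4   0.8   1.43 -0.29  1.44  0.08] err 0.0 0.0
   [ 0.66 -0.2   0.38] [-0.23  0.48  0.7   1.33 -0.31  1.43  0.35] err 0.0 0.0
   [ 0.66 -0.33  0.36] [ 0.03  0.57  0.61  1.23 -0.31  1.44  0.5 ] err 0.0 0.0
   [ 0.533 -0.338  0.269] [ 0.15  0.17  0.58  2.02 -0.64  0.68  1.05] err 0.0001 0.0
   [ 0.561 -0.341  0.216] [ 0.16  0.29  0.56  2.02 -0.81  0.61  1.19] err 0.0001 0.0
   [ 0.533 -0.338  0.269] [ 0.09  0.18  0.65  2.02 -0.67  0.69  1.07] err 0.0001 0.0
```

>>> apply_moves:
  rows:
    - [0,0,-0.07,0,0,0]
    - [0,0,-0.15,0,0,0]
    - [-0.08,0.1,-0.22,0.07,0,0]
    - [-0.18,0.22,-0.3,0.16,0,0]
    - [-0.303,0.39,-0.383,0.266,0,0]

```text
clock: 28.88
tcp_pos: [0.5947, 0.2096, 0.3705]
orientation: [2.299, 2.094, 0.043]
contact_force: [0.4, 1.2, -0.4]
grip_width: 0.0075
gripper_force: 78.5
```

>>> apply_moves:
  rows:
    - [0,0,0,0,0,0]

```text
clock: 29.0
tcp_pos: [0.5993, 0.2009, 0.3715]
orientation: [2.309, 2.071, 0.048]
contact_force: [0.6, -0.7, -2.2]
grip_width: 0.0077
gripper_force: 78.5
```

```bash
cat > p18.py <<'E'
from plan import *
from look import *
VR=tool([0,0,-1],hr); RK=tool(-n_,Xr); TB=LB+.039*Xr+.096*n_
print(o['grip_width'],o['contact_force'])
for T,Q in (([.64,0,.4],V1),([.65,-.2,.38],VR),([.65,-.33,.36],VR),(TB+.06*n_,RK),(TB,RK)): print(np.round(T,3),mv(p,q,T,Q).tolist())
E
python3 p18.py
```

```text
[0.59928487 0.20088046 0.37145187] [-1.23  0.5   1.19  1.56 -0.46  1.35 -0.11] 29.0
0.007718328524370372 [ 0.56528317 -0.6930667  -2.16171306]
[0.64 0.   0.4 ] [-0.7815, 0.2543, -0.0991, 0.0318, 0.0022, -0.008]
[ 0.65 -0.2   0.38] [-1.5722, 0.3765, -0.0104, 0.0318, 0.002, 0.0009]
[ 0.65 -0.33  0.36] [-2.0889, 0.4287, 0.074, 0.0318, 0.002, 0.0009]
[ 0.533 -0.338  0.269] [-2.169, -0.0492, 0.4166, -0.2793, 0.0018, 0.0014]
[ 0.561 -0.341  0.216] [-2.1685, 0.0527, 0.6339, -0.2793, 0.0018, 0.0014]
```

>>> apply_moves:
  rows:
    - [-0.14,0.05,-0.04,0.01,0,0]
    - [-0.32,0.12,-0.08,0.03,0,-0.004]
    - [-0.52,0.19,-0.1,0.03,0,-0.006]
    - [-0.72,0.24,-0.1,0.03,0,-0.006]
    - [-0.92,0.28,-0.1,0.03,0,-0.004]

```text
clock: 29.62
tcp_pos: [0.6412, -0.0264, 0.3967]
orientation: [2.316, 2.121, -0.006]
contact_force: [0.3, 0.7, -1.1]
grip_width: 0.0074
gripper_force: 78.6
```

```bash
python3 p18.py
```

```text
[ 0.64116989 -0.0263522   0.39665094] [-0.78  0.51  1.13  1.46 -0.45  1.46  0.26] 29.625
0.007397225738743652 [ 0.29027563  0.74461251 -1.13971112]
[0.64 0.   0.4 ] [0.1046, -0.0139, -0.0137, -0.0014, 0.0019, 0.0052]
[ 0.65 -0.2   0.38] [-0.6886, 0.0962, 0.0685, -0.0014, 0.0019, 0.0141]
[ 0.65 -0.33  0.36] [-1.2064, 0.142, 0.1499, -0.0014, 0.0019, 0.0141]
[ 0.533 -0.338  0.269] [-1.277, -0.3189, 0.517, -0.3125, -0.0015, 0.0143]
[ 0.561 -0.341  0.216] [-1.2789, -0.2058, 0.7286, -0.3125, -0.0015, 0.0143]
```

>>> apply_moves:
  rows:
    - [-0.17,0.02,0.01,0,0,0.003]
    - [-0.37,0.05,0.03,0,0,0.008]
    - [-0.57,0.08,0.06,0,0,0.014]
    - [-0.78,0.1,0.08,0,0,0.014]
    - [-0.97,0.12,0.11,0,0,0.014]

```text
clock: 30.25
tcp_pos: [0.6495, -0.271, 0.3695]
orientation: [2.34, 2.095, -0.005]
contact_force: [0.4, 1.0, -0.2]
grip_width: 0.0076
gripper_force: 78.5
```

```bash
python3 p18.py
```

```text
[ 0.64945855 -0.27098584  0.36954976] [-0.28  0.62  1.04  1.33 -0.52  1.47  0.6 ] 30.25
0.007554380086117791 [ 0.35142758  1.02216654 -0.18212405]
[0.64 0.   0.4 ] [1.0729, -0.1573, -0.1243, -0.0013, 0.0016, -0.0092]
[ 0.65 -0.2   0.38] [0.2823, -0.0292, -0.0425, -0.0013, 0.0016, -0.0003]
[ 0.65 -0.33  0.36] [-0.2343, 0.0282, 0.0387, -0.0013, 0.0016, -0.0003]
[ 0.533 -0.338  0.269] [-0.3155, -0.431, 0.4057, -0.3124, 0.0017, 0.0001]
[ 0.561 -0.341  0.216] [-0.3149, -0.3179, 0.6174, -0.3124, 0.0017, 0.0001]
```

>>> apply_moves:
  rows:
    - [-0.1,-0.04,0.03,-0.05,0,0]
    - [-0.2,-0.12,0.09,-0.12,0,0]
    - [-0.28,-0.22,0.17,-0.19,0,0]
    - [-0.315,-0.32,0.26,-0.26,0,0]
    - [-0.315,-0.43,0.36,-0.312,0.001,0]

```text
clock: 30.88
tcp_pos: [0.5317, -0.3365, 0.2799]
orientation: [2.042, 1.825, 0.454]
contact_force: [0.3, -1.3, -1.5]
grip_width: 0.0074
gripper_force: 78.7
```

>>> apply_moves:
  rows:
    - [0,0,0,0,0,0]

```text
clock: 31.0
tcp_pos: [0.5269, -0.3341, 0.276]
orientation: [2.055, 1.829, 0.455]
contact_force: [0.2, -0.0, -0.3]
grip_width: 0.0075
gripper_force: 78.8
```

```bash
cat > p19.py <<'E'
from look import *
RK=tool(-n_,Xr); TB=LB+.039*Xr+.096*n_
d=p-TB; print('hover',d@n_,'up',d@Xr,'lat',d@yr,o['contact_force'])
for h in(.05,.006): print(mv(p,q,TB+h*n_,RK))
E
cat p19.py - > p20.py <<'E'
t=snap('top'); s=snap('side'); C=p-.096*n_-.039*Xr
l=[r.landmark_of(x,'adapter') for x in(s,t)]
for x,a in zip((s,t),l): print(np.round(a[0]['point'],1) if a else None,'pred',np.round(proj(x,C),1))
E
python3 p20.py
```

```text
[ 0.52692307 -0.33413857  0.27595971] [-0.26  0.24  0.99  2.02 -0.75  0.7   1.07] 31.0
hover 0.0697658944346039 up -0.002582217198573166 lat 0.002867467227550425 [ 0.24519859 -0.03072394 -0.33964039]
[-0.0116  0.011   0.0789 -0.005  -0.0018 -0.0043]
[-0.0121  0.0124  0.2549 -0.005  -0.0018 -0.0043]
[404.5 260.1] pred [401.2 264.8]
[432.6 216.5] pred [434.4 218.6]
```

>>> apply_moves:
  rows:
    - [-0.012,0.011,0.06,-0.005,-0.002,-0.004]
    - [-0.012,0.011,0.12,-0.005,-0.002,-0.004]
    - [-0.012,0.011,0.18,-0.005,-0.002,-0.004]
    - [-0.012,0.011,0.23,-0.005,-0.002,-0.004]
    - [-0.012,0.011,0.25,-0.005,-0.002,-0.004]

```text
clock: 31.82
tcp_pos: [0.5662, -0.3427, 0.2273]
orientation: [2.028, 1.83, 0.455]
contact_force: [-0.0, 0.4, -0.6]
grip_width: 0.0075
gripper_force: 78.7
```

```bash
python3 p19.py
```

```text
[ 0.56615236 -0.34269501  0.22725387] [-0.13  0.37  0.86  2.   -0.95  0.65  1.24] 31.825
hover 0.008014564759801904 up 0.009809040733349383 lat -0.0013324942986817595 [-0.02237744  0.42787546 -0.5940274 ]
[ 0.0049 -0.038  -0.1682  0.0046  0.0029  0.0053]
[ 0.0057 -0.0392  0.0077  0.0046  0.0029  0.0053]
```

>>> apply_moves:
  rows:
    - [0.003,-0.012,0.01,0.003,0.002,0.003]
    - [0.005,-0.025,0.02,0.0046,0.003,0.005]
    - [0.005,-0.025,0.024,0.0046,0.003,0.005]

```text
clock: 32.2
tcp_pos: [0.5623, -0.3415, 0.2196]
orientation: [2.043, 1.827, 0.457]
contact_force: [-0.0, -0.9, -1.7]
grip_width: 0.0076
gripper_force: 78.7
```

```bash
python3 p19.py
```

```text
[ 0.56227274 -0.34147479  0.21959323] [-0.12  0.38  0.85  2.01 -0.96  0.65  1.25] 32.2
hover 0.0031238629775077035 up 0.0026895460125225656 lat -0.0005453726410708747 [-0.02873463 -0.88429781 -1.69700468]
[ 0.0022 -0.0106 -0.1875  0.0006 -0.0002 -0.0009]
[ 0.0022 -0.0108 -0.0115  0.0006 -0.0002 -0.0009]
```

>>> apply_moves:
  rows:
    - [0,0,0.006,0,0,0]
    - [0,0,0.01,0,0,0]

```text
clock: 32.45
tcp_pos: [0.564, -0.3416, 0.2177]
orientation: [2.042, 1.828, 0.458]
contact_force: [-5.4, 2.3, 9.5]
grip_width: 0.0077
gripper_force: 80.6
```

>>> apply_moves:
  rows:
    - [0,0,0.005,0,0,0]
    - [0,0,0.008,0,0,0]

```text
clock: 32.7
tcp_pos: [0.5645, -0.3423, 0.218]
orientation: [2.042, 1.826, 0.462]
contact_force: [-16.6, 8.1, 26.3]
grip_width: 0.0076
gripper_force: 83.6
```

>>> apply_moves:
  rows:
    - [0,0,-0.012,0,0,0]

```text
clock: 32.83
tcp_pos: [0.5633, -0.3419, 0.219]
orientation: [2.042, 1.827, 0.458]
contact_force: [0.8, 0.6, -1.7]
grip_width: 0.0078
gripper_force: 78.8
```

>>> apply_moves:
  rows:
    - [0,-0.01,-0.004,0,0,0]
    - [0,-0.06,-0.2,0,0,0]
    - [0,-0.06,-0.42,0,0,0]
    - [0,-0.05,-0.6,0,0,0]
    - [0,0,-0.6,0,0,0]
  claw: 1

```text
clock: 33.45
tcp_pos: [0.4921, -0.336, 0.3552]
orientation: [2.039, 1.821, 0.47]
contact_force: [1.2, 0.9, 0.5]
grip_width: 0.0855
gripper_force: 0.0
```

```bash
cat > p21.py <<'E'
from look import *
t=snap('top'); s=snap('side'); O=LA-.165*Xr-.065*yr
for k in ('adapter','cap','bottle'):
    l=[r.landmark_of(x,k) for x in(s,t)]
    print(k,[(np.round(a[0]['point'],1),round(a[0]['conf'],2)) for a in l if a])
    if all(l):
        T,e=tri([ray(s,l[0][0]['point']),ray(t,l[1][0]['point'])]); d=T-O; print('  ',np.round(T,4),e[0],'rack frame',d@Xr,d@yr,d@n_)
F=4; ims=[]
for x,(x0,y0) in((s,(300,190)),(t,(340,165))):
    ims.append(cv2.convertScaleAbs(cv2.resize(cv2.cvtColor(x['pixels'],cv2.COLOR_RGB2BGR)[y0:y0+130,x0:x0+100],None,fx=F,fy=F,interpolation=cv2.INTER_CUBIC),alpha=1.2))
cv2.imwrite('pics/c21.png',np.hstack(ims))
E
python3 p21.py
```

```text
[ 0.49207643 -0.33596288  0.3552362 ] [-0.5  -0.    1.17  1.98 -0.38  0.77  0.77] 33.45
adapter [(array([375. , 311.5]), 0.94), (array([418.8, 249. ]), 0.83)]
   [ 0.4667 -0.3243  0.0482] 0.007333838430548457 rack frame 0.040739898445558614 -0.05898950400575686 -0.00671067680453015
cap [(array([348.9, 273.7]), 0.94), (array([379.1, 235.8]), 0.86)]
   [ 0.4994 -0.2017  0.0561] 0.0016785502191157982 rack frame 0.06117699409348769 0.06648534122030367 -0.008689302057908709
bottle [(array([333.6, 217.7]), 0.89), (array([308.2, 201.7]), 0.96)]
   [0.6075 0.0049 0.0548] 0.0020011657485598786 rack frame 0.13545854964588555 0.2837399346379188 -0.0496654805670671
```

View pics/c21.png

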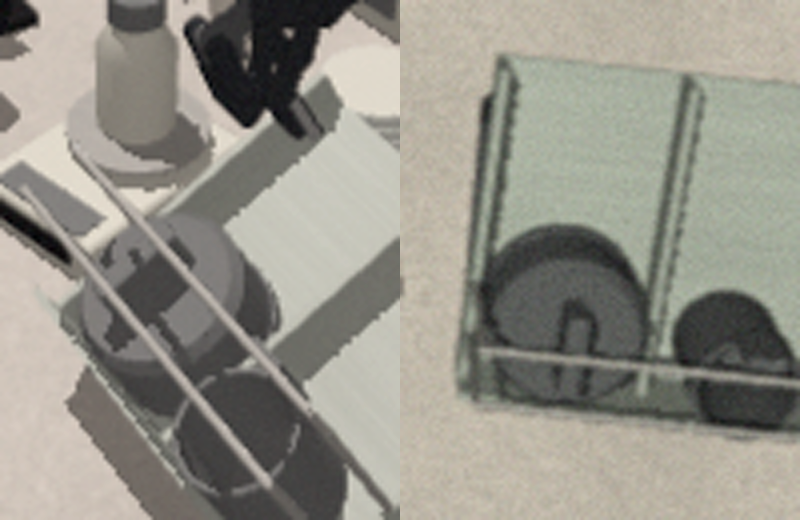

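>>> apply_moves:
  rows:
    - [0,0,0,0,0,0]
    - [0,0,0,0,0,0]
    - [0,0,0,0,0,0]

```text
clock: 34.22
tcp_pos: [0.4931, -0.3339, 0.3505]
orientation: [2.043, 1.828, 0.457]
contact_force: [0.3, 0.5, -0.1]
grip_width: 0.0852
gripper_force: 0.0
```

```bash
python3 -c "
from bench import r
print(r.hand_in())"
```

```text
the job is handed in; nothing more can be done
None
```

I handed the job in at about 34 s. The last pictures show the cap (skirt down) and the sleeve (open end up) against the rack stop in separate lanes, and the bottle upright near the middle of the pan. The hand-in call returned no verdict, and I did not measure the bystanders again after the start.

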